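Index the bag-panel jig and scan its label

ROBOT

A 6-joint arm with a two-finger parallel gripper is mounted at the origin on the work surface. World frame = base frame: x ahead of the robot, y to its left, z up, the work surface at z = 0. Lengths are in m, angles in degrees, forces in N, time in s.
With the tool pointing down it reaches from about 0.4 to 0.825 m from the base axis. Payload 7 kg.
Tool frame: the origin (TCP) lies midway between the tips of the shut fingers; the grasp point (between the pads) lies 19 mm behind it (grip_point_offset is the distance from the TCP to the grasp point, in m); z points along the fingers, x is the direction in which the jaws open and shut, and the axes are right-handed (so a half turn about z gives the same grasp; the last joint's range is limited). The gripper opens to 88 mm and grips with 3 to 60 N. Pads are 19 mm wide; open, the fingers measure 130 mm over their backs; the gripper's body (78 mm by 193 mm) begins 47 mm behind the grasp point.
Start: joints at [92.195, 20.546, 0.682, 0, -70.136, -16.507], TCP at [0.167, 0.654, 0.227] pointing down, gripper open.
Joint ranges: [-176.03, 176.03], [-82.01, 121.73], [-58.28, 71.71], [-173.87, 95.51], [-174.79, -0.11], [-173.66, 173.66]. Speed limits (degrees/s): [136.94, 136.94, 172.46, 180, 180, 180].

INTERFACE

Orientations are given as a 3x3 rotation matrix whose columns are the frame's x, y, z axes.
In Python, from workcell import * gives the robot as it stands.
- The arm moves only by the shell command python3 -m inch 'ROWS' [OPENING]. ROWS is text: rows parted by semicolons, each of 4 numbers parted by spaces: the shift along the tool's x, y, z in m, then the turn about the tool's z in rad. In form: x y z yaw; .... A call has 1 to 10 rows; each row is the pose to reach, as a shift and turn from the pose measured when the call began, along the tool's axes at that moment; what a row does not reach only later rows make up. A row lasts 1/8 s, in which the tool goes at most 62.5 mm and 10.7 degrees, less where a joint would pass 70% of its speed; a pose out of reach is approached as far as the arm can. A call with a gripper value outside its range is refused whole. OPENING is the opening, from 0 (shut) to 1 (fully open), set as the call begins (- or left out, the last holds). The fingers move at their own pace and stop on an object; the grip force is fixed at half the most. Time passes only in rows, so rows that repeat a pose let the fingers close. It gives the time, the measured TCP pose, the force and the opening at its end, in the units of the state.
- get_state(): the state, without advancing time (a new reading comes with each control period).
- get_image(name): name is "side" or "top" or "wrist"; returns a dict with "img" (400x640x3 uint8, red, green, blue), "z_map" (400x640 float32, m along the optical axis (not along the pixel's ray), 0 where there is no reading), "fx", "fy", "cx", "cy" (pixels), "k1" (the pictures are not rectified: a ray, as slopes to the right and down, at radius r is drawn at 1 + k1 r^2 times it, then the intrinsics apply), "extrinsics" (4x4, takes a point from camera to world coordinates). Camera axes: x right, y up, looking along -z (the intrinsics and any distortion apply to the point x, -y, -z); pixel columns grow to the right and rows downward; lengths in m; the calibration is good to about 2 mm. A picture is of the moment at which its call begins.
- sign_off(): hands the job in, once; it reports no verdict.
The state is a dict: "clock": time; "joints": joint angles; "qvel": joint speeds; "joint_torque": joint torques, N m; "tcp_pos": TCP position; "orientation": TCP orientation; "wrist_force": force on the tool from outside, world axes, zero at the start; "ft_torque": the same for the moment, N m; "grip_width": finger opening in m.
Only numpy, scipy, OpenCV 4.12 (cv2) and the standard library are available. Lean on these libraries where they do the work, as an engineer would, in place of code of your own. Each camera call takes 0.05 s, during which the arm holds its last target.

TASK

Turn the round jig table by its upright peg, anticlockwise seen from above, all the way to its stop so that the barcode label faces the robot. Then take the barcode wand from its fork, point it square at the middle of the label with its lens 60 mm away and hold it still there for a good second, without letting the wand touch the jig. Finally hang the wand back upright in its fork, leaving the jig at its stop and everything else where it stood.

Things in the scene. Friction and masses are not known exactly. Their poses are not given: they have to be found in the camera images.
- indexer: Fixed plywood board, 290 x 200 x 15 mm (x -120 to +170, y +-100 mm), under the turning jig table. Origin: on the work surface, on the jig table's axis; z up. A black 18 mm lamp post stands at x=+150 mm, 350 mm tall; its slim LED bar (34 mm by 130 mm along y, underside 330 mm up, centred at x=+80 mm) hangs over the back of the jig.
- turntable (a joint): Angle of the jig table, rad, growing anticlockwise seen from above, 0 to its end stop at 1.6; stiff (0.2 N m), stays where left. Disc of radius 130 mm, top 36 mm up, carrying a roof-shaped plywood jig: ridge 113 mm above the work surface and 128 mm long, two slopes at 30 deg covered by plastic bag panels. At the stop the labelled slope faces the indexer's -x side, to the robot.
- peg_top (a point): Top centre of the one upright round steel peg on the disc, used to turn it: 16 mm diameter, 113 mm from the turning axis, 49 mm off one end of the jig's ridge. Top 114 mm above the work surface, 78 mm above the disc (a 28 mm wide, 6 mm high foot at the disc). At joint 1.6 it is at the indexer's -y side; at joint 0, 1.6 rad clockwise of that.
- label: Paper barcode label, 32 x 48 mm with black bars, flat on the middle of one slope of the jig; turns with the jig table. Origin: centre of its face, about 81 mm above the work surface. z: outward normal of the label (30 deg from vertical); y: along its 48 mm length (level); x: up the slope.
- stand: Fixed wand stand: base plate 100 x 100 x 12 mm, origin under its centre; a 60 mm wide post at x=+36 to +50 mm; from it a level fork of two tines points to -x, gap between them 36 mm, each 12 mm wide, tops 100 mm above the work surface, with 6 mm upturned tips at x=-43 to -39 mm. The wand hangs at x=0, y=0.
- wand: Loose straight barcode wand, 150 mm long, 180 g. Origin: centre of its lens, at its lower end; z runs from lens to handle; it looks along -z. Round black nose 26 mm diameter (tip 20) from z=0 to 60 mm, collar 56 mm diameter from 60 to 68, square grey handle 32 x 32 mm (faces along x and y) from 68 to 150. It hangs upright, collar on the tines, lens 40 mm above the work surface.
- wand_focus (a point): Point on the wand's line of sight 60 mm in front of its lens (wand z = -60 mm): where it reads.
- bottle: Bystander: tall white glue bottle, 62 mm diameter, 200 mm high, standing beside the stand; origin at its foot.
- jar: Bystander: glass jar with steel lid, 58 mm diameter, 80 mm high; origin at its foot.
- bin: Bystander: fixed open blue bin of rivets, 120 x 100 x 60 mm; origin under its centre.
- tin: Bystander: small steel tin, 56 mm diameter, 55 mm high; origin at its foot.
- tape: Bystander: roll of tape lying flat, 86 mm diameter, 25 mm high; origin under its centre.
- pliers: Bystander: pliers lying flat along their x, 150 x 50 mm, 12 mm high; origin under their middle.
- can: Bystander: grey can, 64 mm diameter, 140 mm high; origin at its foot.
- screwdriver: Bystander: screwdriver lying along its x, about 200 mm long.
There are look-alikes about, which are no part of the job. Leave any pink look-alike of the wand alone. Several things look just like the stand: the one meant starts nearest to the robot's base.

How it is judged:
By the outcome, as a careful person would: the job done as asked, in the order asked, and still so for the second after the job is handed in, with the robot touching nothing.
It also fails if it takes over 72 s, if anything falls off the work surface, if the arm or the gripper's body presses on something with over 40 N, if the wrist force passes 120 N, or if a joint passes its speed limit or range.

## Working session

There is one attempt and no reset: what is moved stays moved. The work goes in short steps, Python scripts to look and compute and a shell command to move; the robot and the scene stay as the last step left them, time stands still between calls to the robot, and variables do not carry over. Pictures are saved under pics/ and viewed, and the job is handed in when it is done.

```bash
ls; mkdir -p pics; cat > h.py <<'E'
from workcell import *
import numpy as np, cv2
def save(n,f,crop=None,s=1):
    d=get_image(n); im=d["img"]
    np.savez('pics/'+f+'.npz',**{k:d[k] for k in d})
    show(d,f,crop,s); return d
def show(d,f,crop=None,s=1):
    im=d["img"]
    if crop: im=im[crop[1]:crop[3],crop[0]:crop[2]]
    im=cv2.resize(im,None,fx=s,fy=s,interpolation=cv2.INTER_CUBIC)
    cv2.imwrite('pics/'+f+'.png',im[:,:,::-1])
def load(f): return dict(np.load('pics/'+f+'.npz'))
def rays(d,uv):
    uv=np.atleast_2d(np.array(uv,float)); K=np.array([[d['fx'],0,d['cx']],[0,d['fy'],d['cy']],[0,0,1]],float)
    p=cv2.undistortPoints(uv.reshape(-1,1,2),K,np.array([float(d['k1']),0,0,0,0])).reshape(-1,2)
    D=np.c_[p[:,0],-p[:,1],-np.ones(len(p))]
    E=d['extrinsics']; return E[:3,3],D@E[:3,:3].T
def onz(d,uv,z):
    o,D=rays(d,uv); t=(z-o[2])/D[:,2]; return o+t[:,None]*D
def bydepth(d,uv):
    o,D=rays(d,uv); uv=np.atleast_2d(uv).astype(int); z=d['z_map'][uv[:,1],uv[:,0]]; return o+z[:,None]*D
def cloud(d):
    v,u=np.mgrid[0:400,0:640]; uv=np.c_[u.ravel(),v.ravel()]
    o,D=rays(d,uv); z=d['z_map'].ravel(); P=o+z[:,None]*D; P[z==0]=np.nan
    return P.reshape(400,640,3)
def proj(d,P):
    E=d['extrinsics']; q=(np.atleast_2d(P)-E[:3,3])@E[:3,:3]; x=q[:,0]/-q[:,2]; y=-q[:,1]/-q[:,2]
    r=1+d['k1']*(x*x+y*y); return np.c_[d['fx']*x*r+d['cx'],d['fy']*y*r+d['cy']]
E
python3 - <<'E'
from h import *
print(get_state())
for n in ["side","top","wrist"]:
    d=save(n,n+'0',s=1.25); print(n,d['fx'],d['k1'],np.round(d['extrinsics'],3).tolist())
E
```

```text
pics
{'clock': 0.0, 'joints': array([ 9.21929434e+01,  2.05898899e+01,  6.33975795e-01, -1.86388970e-02,
       -7.01355893e+01, -1.65057092e+01]), 'qvel': array([-0.12434012,  0.05277744,  0.00038348, -0.12402048, -0.00929262,
       -0.10567674]), 'joint_torque': array([-3.68823848e-04, -5.82715237e+01,  2.93048286e+01,  6.99703574e+00,
        6.96582603e-03, -1.65651168e-04]), 'tcp_pos': array([0.16679787, 0.65356803, 0.22564632]), 'orientation': array([[-2.47322054e-01, -9.68933301e-01, -2.44620415e-04],
       [-9.68931981e-01,  2.47322122e-01, -1.60755562e-03],
       [ 1.61811422e-03, -1.60563414e-04, -9.99998678e-01]]), 'wrist_force': array([-0.18675119, -0.38261246,  0.1271233 ]), 'ft_torque': array([-0.03607948,  0.01976679,  0.00194957]), 'grip_width': 0.08777121931755857}
side 457.6810454107971 -0.0804324781851572 [[0.686, 0.546, -0.481, -0.153], [-0.727, 0.506, -0.463, -0.678], [-0.009, 0.668, 0.744, 1.175], [0.0, 0.0, 0.0, 1.0]]
top 489.0843120378633 -0.1187863343943633 [[-0.028, 0.989, -0.146, 0.342], [-1.0, -0.026, 0.018, 0.014], [0.014, 0.146, 0.989, 1.395], [0.0, 0.0, 0.0, 1.0]]
wrist 321.39628057073304 -0.04818344499411859 [[-0.245, 0.935, 0.258, 0.236], [-0.969, -0.237, -0.063, 0.636], [0.002, -0.265, 0.964, 0.384], [0.0, 0.0, 0.0, 1.0]]
```

View pics/side0.png

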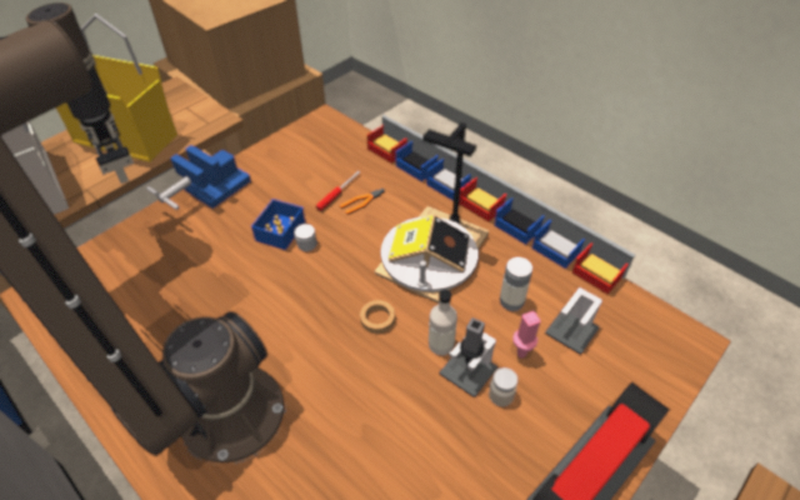

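View pics/top0.png

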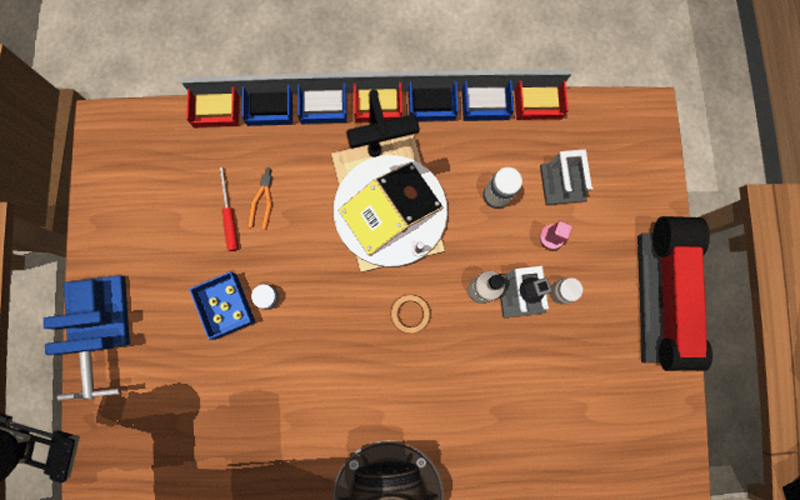

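View pics/wrist0.png

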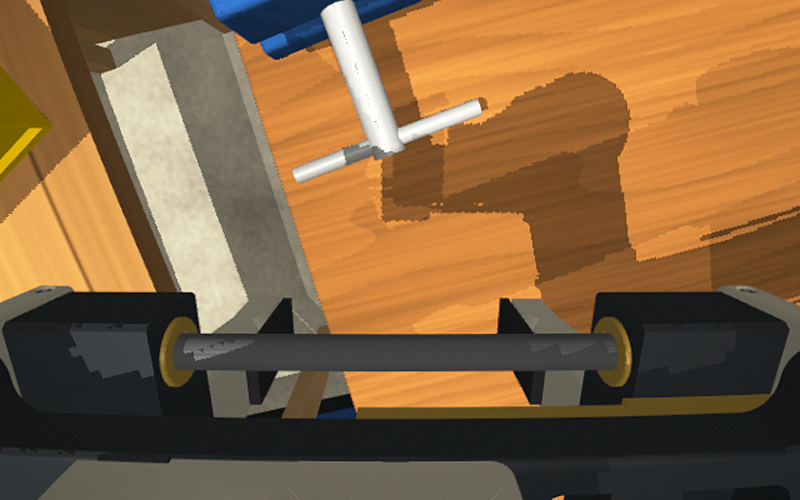

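The side view at 800x500 shows the disc with its yellow labelled slope at (410,237) and the peg at (422,268). The wand hangs in a stand at (470,355), between the bottle and the jar. The top view shows the same wand and stand at (528,290), an empty look-alike stand at (567,178), and a pink wand at (556,235).

Candidates in the top view:
- **Stands:** (525,290) and (567,178). The one nearest the base is (525,290).
- **Wands:** grey/black at (540,288) and pink at (556,235). I choose the grey/black one.
- **Peg:** (420,248) is the only one.

Next I'll check these in close crops.

```bash
python3 - <<'E'
from h import *
d=load('top0'); show(d,'t_stand',(360,180,500,280),5)
show(d,'t_disc',(250,90,370,220),4.5)
d=load('side0'); show(d,'s_stand',(320,200,460,340),4)
E
```

```text
(no output)
```

View pics/t_stand.png

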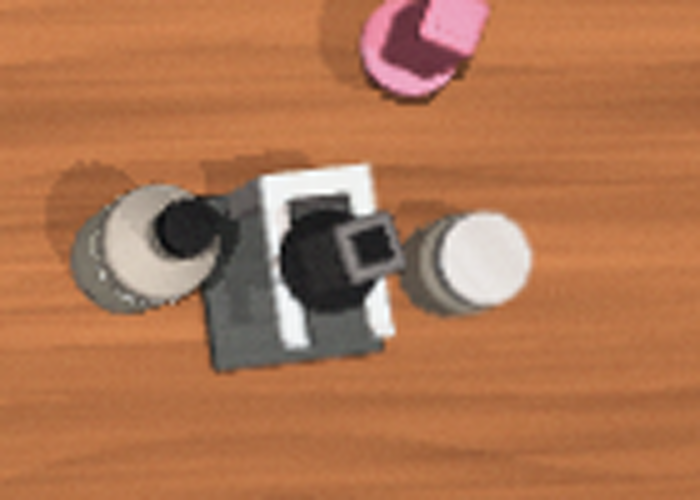

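View pics/t_disc.png

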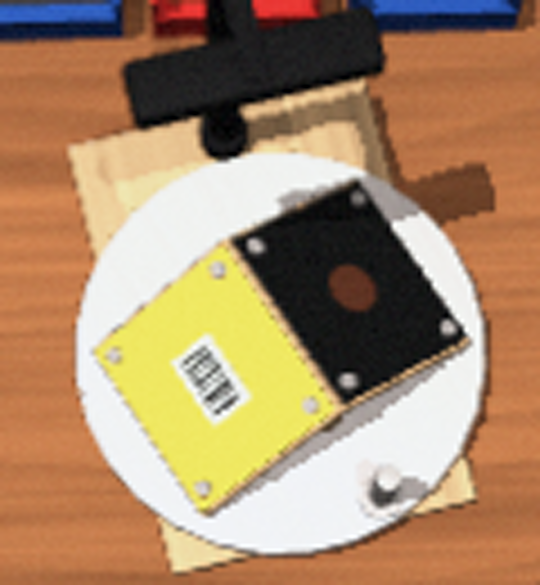

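View pics/s_stand.png

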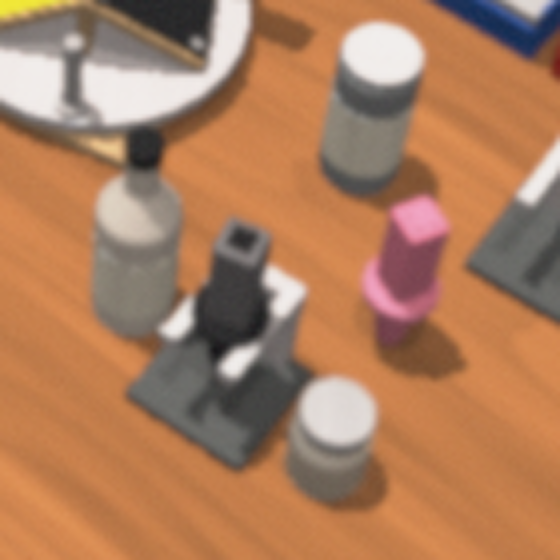

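The crops confirm the choice. In the top crop the black and grey wand sits in the white fork at (330,260), with the bottle on its left and the jar on its right. The yellow slope carries the label at (210,380), and the peg is at (385,480). Next I'll measure their positions.

```bash
python3 - <<'E'
from h import *
d=load('top0'); P=cloud(d); im=d['img'].astype(int)
hsv=cv2.cvtColor(d['img'],cv2.COLOR_RGB2HSV)
np.set_printoptions(precision=4,suppress=True)
# disc: points with z near .036
reg=np.zeros((400,640),bool); reg[100:225,250:370]=1
m=reg&(abs(P[...,2]-.036)<.008)
print('disc pts',m.sum(),np.nanmedian(P[m][:,2]))
mk=((hsv[...,1]<50)&(hsv[...,2]>150)&reg).astype(np.uint8)
c=max(cv2.findContours(mk,cv2.RETR_EXTERNAL,cv2.CHAIN_APPROX_NONE)[0],key=cv2.contourArea)
h=cv2.convexHull(c).reshape(-1,2); w=onz(d,h,.036)
(cc,r)=cv2.minEnclosingCircle(w[:,:2].astype(np.float32)*1000); print('disc',cc,r)
A=np.c_[2*w[:,:2],np.ones(len(w))]; s=np.linalg.lstsq(A,(w[:,:2]**2).sum(1),rcond=None)[0]; print('fit',s[:2],np.sqrt(s[2]+s[0]**2+s[1]**2))
# yellow
my=reg&(hsv[...,0]>22)&(hsv[...,0]<35)&(hsv[...,1]>150)&(hsv[...,2]>120)
q=P[my]; q=q[~np.isnan(q).any(1)]; q=q[(q[:,2]>.04)&(q[:,2]<.115)];c0=q.mean(0); n=np.linalg.svd(q-c0)[2][2]; n*=np.sign(n[2]); print('yellow',c0,n,np.degrees(np.arctan2(n[1],n[0])),np.degrees(np.arccos(n[2])))
print('pegtop ray', onz(d,[(335.8,196)],.114), 'depth',bydepth(d,[(335.8,196)]))
# post/bar heights
for name,(u0,v0,u1,v1) in dict(stand=(395,210,445,260),bottle=(370,210,405,245),jar=(440,220,470,245),pink=(425,175,465,205)).items():
    q=P[v0:v1,u0:u1].reshape(-1,3); q=q[q[:,2]>.02]; print(name,'max z',np.nanpercentile(q[:,2],[50,90,99]),np.nanmax(q[:,2]))
# handle top
q=P[205:260,395:445].reshape(-1,3); t=q[(q[:,2]>.17)]; print('handle top',len(t),t.mean(0),t.min(0),t.max(0))
mw=(hsv[...,1]<40)&(hsv[...,2]>190); mw[:, :395]=0; mw[:,445:]=0; mw[:205]=0; mw[265:]=0
q=P[mw]; q=q[(q[:,2]>.085)&(q[:,2]<.13)]; print('tines',len(q),q.mean(0),q.min(0),q.max(0))
(ct,sz,a)=cv2.minAreaRect((q[:,:2]*1000).astype(np.float32)); print(ct,sz,a)
mb=P[...,2]; 
for z in (100,): pass
E
```

```text
disc pts 3057 0.03535061968566122
disc (638.199951171875, -23.065776824951172) 130.06346130371094
fit [ 0.6382 -0.0227] 0.1292804100410993
yellow [0.61   0.0211 0.0804] [-0.2684  0.4265  0.8637] 122.18672601083924 30.260442911114378
pegtop ray [[ 0.5419 -0.082   0.114 ]] depth [[ 0.5415 -0.0819  0.1164]]
stand max z [0.1073 0.1923 0.2019] 0.20676956445957395
bottle max z [0.1335 0.1993 0.2028] 0.20676956445957395
jar max z [0.0772 0.0826 0.0865] 0.18987091610078122
pink max z [0.112  0.1508 0.1545] 0.15694118472537988
handle top 271 [ 0.4437 -0.2877  0.1914] [ 0.4217 -0.3355  0.1701] [ 0.4648 -0.219   0.2068]
tines 251 [ 0.4549 -0.3147  0.1   ] [ 0.3976 -0.3519  0.0922] [ 0.4916 -0.2319  0.1294]
(442.61456298828125, -290.5791320800781) (91.39866638183594, 119.341552734375) 4.433191776275635
```

```bash
cat >> h.py <<'E'
def togo(pos,xh=None,s=None):
    """print tool-frame shift to world pos and yaw for tool x heading xh (deg)"""
    s=s or get_state(); R=s['orientation']; v=R.T@(np.array(pos)-s['tcp_pos'])
    out=[*np.round(v,4)]
    if xh is not None:
        h=np.degrees(np.arctan2(R[1,0],R[0,0])); dy=-(xh-h); dy=(dy+180)%360-180; out.append(round(np.radians(dy),4))
    print('togo',[float(o) for o in out],'t',round(s['clock'],2),'tcp',np.round(s['tcp_pos'],4),'q',np.round(s['joints'],1),'F',np.round(s['wrist_force'],1),'w',round(s['grip_width'],4),'tilt z',np.round(R[:,2],3),'x',np.round(R[:,0],3))
E
python3 - <<'E'
from h import *
np.set_printoptions(precision=4,suppress=True)
d=load('top0'); P=cloud(d); hsv=cv2.cvtColor(d['img'],cv2.COLOR_RGB2HSV)
reg=np.zeros((400,640),bool); reg[85:135,255:350]=1
q=P[reg&(P[...,2]>.325)]; c=np.median(q,0); print('LED',len(q),c)
q=q[:,:2]-q[:,:2].mean(0); print('minrect', cv2.minAreaRect((P[reg&(P[...,2]>.332)][:,:2]*1000).astype(np.float32)))
b=(hsv[...,0]>8)&(hsv[...,0]<28)&(hsv[...,1]>60)&(hsv[...,1]<140)&(hsv[...,2]>180); b[:,:250]=0;b[:,375:]=0;b[:100]=0;b[225:]=0
# board
n,l,st,ce=cv2.connectedComponentsWithStats(b.astype(np.uint8)); 
for i in range(1,n):
    if st[i,4]>30: print(st[i],ce[i])
# handle top: red-ish
g=load('top0'); cv2.imwrite('pics/b.png',b.astype(np.uint8)*255)
# handle top via dark grey at z .19: pixel corners from crop 5x offset (360,180)
cor=np.array([(333,222),(392,212),(405,268),(348,283)])/5+[360,180]; w=onz(d,cor,.19); print('handle',w.mean(0)); e=w-np.roll(w,1,0); print([round(float(np.degrees(np.arctan2(a[1],a[0]))),1) for a in e],np.linalg.norm(e,axis=1))
# tines: back edge of post top & sides
cor=np.array([(260,178),(368,165),(394,335),(288,348)])/5+[360,180]; w=onz(d,cor,.1); print('fork',w)
cor=np.array([(213,370),(382,350)])/5+[360,180]; print('base front',onz(d,cor,.012))
print('bottle cap',onz(d,np.array([(187,227)])/5+[360,180],.2),'shoulder',onz(d,np.array([(163,240)])/5+[360,180],.14)); print('jar',onz(d,np.array([(485,259)])/5+[360,180],.08))
q=P[205:260,395:445].reshape(-1,3); q=q[(q[:,1]>-.31)&(q[:,1]<-.265)&(q[:,2]>.18)]; print('handle top depth',len(q),np.median(q,0))
s=load('side0')
print('side handle ray',onz(s,np.array([(243,236)])/4+[320,200],.19),'cap',onz(s,np.array([(145,145)])/4+[320,200],.2),'jar',onz(s,np.array([(338,402)])/4+[320,200],.08),'peg',onz(s,np.array([(73,40)])/4+[320,200],.114))
E
```

```text
LED 958 [ 0.7156 -0.0015  0.349 ]
minrect ((730.0303344726562, -2.0734786987304688), (63.2757682800293, 130.44125366210938), 11.293872833251953)
[304 108  27   8  76] [317.3816 111.6447]
[265 116  33  32 479] [278.3236 128.0376]
[306 117  25  11 145] [320.8552 121.4207]
[295 143  32  60 107] [311.1495 170.0748]
[342 192  14  12  71] [349.8451 198.2958]
[285 205  20  12 105] [292.0762 211.6762]
handle [ 0.4397 -0.3193  0.19  ]
[10.6, -82.3, -170.3, 102.6] [0.0313 0.0307 0.0287 0.0302]
fork [[ 0.4855 -0.2865  0.1   ]
 [ 0.4909 -0.346   0.1   ]
 [ 0.399  -0.3546  0.1   ]
 [ 0.394  -0.2965  0.1   ]]
base front [[ 0.3864 -0.2738  0.012 ]
 [ 0.3945 -0.3721  0.012 ]]
bottle cap [[ 0.4512 -0.2254  0.2   ]] shoulder [[ 0.4502 -0.2245  0.14  ]]
jar [[ 0.4396 -0.4137  0.08  ]]
handle top depth 49 [ 0.4408 -0.3055  0.1872]
side handle ray [[ 0.4453 -0.3193  0.19  ]] cap [[ 0.4526 -0.2289  0.2   ]] jar [[ 0.449  -0.4111  0.08  ]] peg [[ 0.5458 -0.0834  0.114 ]]
```

```bash
python3 -m inch '0 0 -0.03 0; 0.04 -0.04 -0.05 0.15; 0.08 -0.075 -0.05 0.32; 0.12 -0.11 -0.05 0.49; 0.165 -0.145 -0.05 0.66; 0.21 -0.18 -0.05 0.83; 0.25 -0.22 -0.05 1.0; 0.29 -0.26 -0.05 1.17; 0.335 -0.295 -0.05 1.34; 0.38 -0.33 -0.05 1.5' 0.6; python3 - <<'E'
from h import *
togo((.542,-.082,.16),121.5)
E
```

```text
clock: 1.4
tcp_pos: [0.3929, 0.2021, 0.2765]
orientation: [[-0.983, 0.183, 0.0], [0.183, 0.983, -0.001], [-0.0, -0.001, -1.0]]
wrist_force: [0.7, 1.1, -0.2]
grip_width: 0.0526
togo [-0.1986, -0.2519, 0.1167, 0.8369] t 1.4 tcp [0.3929 0.2021 0.2765] q [ 53.   -4.  -22.2   0.  -71.9 -63.5] F [ 0.7  1.1 -0.2] w 0.0526 tilt z [ 0.    -0.001 -1.   ] x [-0.983  0.183 -0.   ]
```

```bash
python3 -m inch '-0.03 -0.038 0 0.12; -0.06 -0.076 0.02 0.26; -0.095 -0.115 0.05 0.42; -0.13 -0.16 0.08 0.58; -0.165 -0.21 0.1 0.72; -0.1976 -0.2519 0.115 0.837; -0.1976 -0.2519 0.115 0.837; -0.1976 -0.2519 0.155 0.837; -0.1976 -0.2519 0.19 0.837; -0.1976 -0.2519 0.19 0.837' 0.6;  python3 - <<'E'
from h import *
togo((.5425,-.0825,.086),121.5)
save('top','top1',(220,60,420,240),4)
E
```

```text
clock: 2.65
tcp_pos: [0.5389, -0.0816, 0.0848]
orientation: [[-0.523, 0.852, -0.005], [0.852, 0.523, -0.002], [0.001, -0.005, -1.0]]
wrist_force: [0.3, 1.7, 1.1]
grip_width: 0.0526
togo [-0.0026, 0.0026, -0.0012, 0.0006] t 2.65 tcp [ 0.5389 -0.0816  0.0848] q [ 12.   16.4 -26.1   0.  -47.8 -70.5] F [0.3 1.7 1.1] w 0.0526 tilt z [-0.005 -0.002 -1.   ] x [-0.523  0.852  0.001]
```

View pics/top1.png

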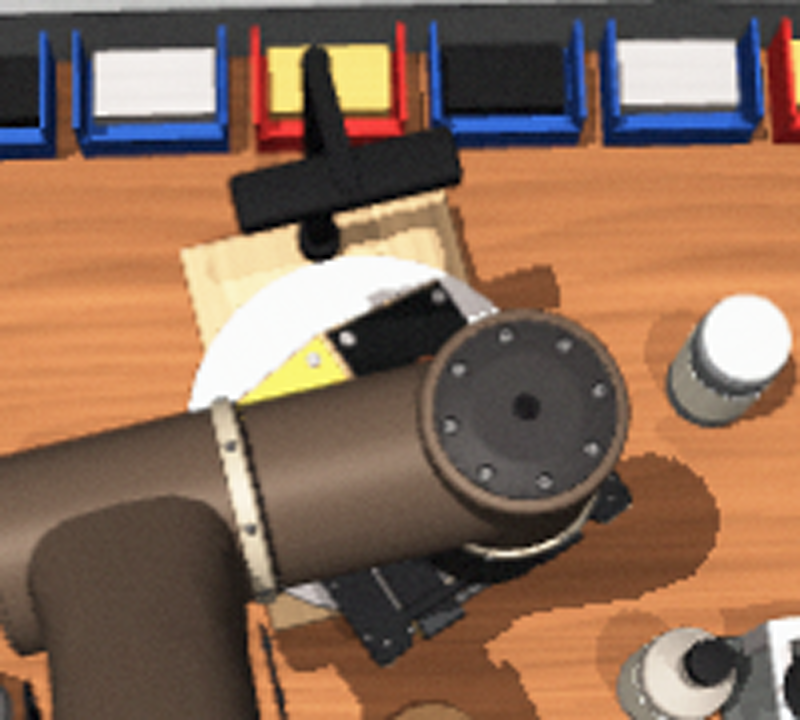

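The gripper stands over the peg with the jaws tangential (at (470,580) in the crop). I'll close it and work out the arc.

```bash
python3 -m inch '0 0 0 0; 0 0 0 0; 0 0 0 0; 0 0 0 0; 0 0 0 0' 0; python3 - <<'E'
from h import *
togo((.5425,-.0825,.086),121.5)
s=get_state();R=s['orientation'];C=np.array([.638,-.0228]);p=s['tcp_pos'][:2]-C
print(np.hypot(*p),np.degrees(np.arctan2(p[1],p[0])))
for a in range(0,76,7):
    t=np.radians(a); q=np.array([[np.cos(t),-np.sin(t)],[np.sin(t),np.cos(t)]])@p
    v=R.T@np.r_[q-p,0]; print(a,np.round(v,4),round(-t,3))
E
```

```text
clock: 3.32
tcp_pos: [0.5408, -0.0816, 0.0871]
orientation: [[-0.524, 0.852, -0.001], [0.852, 0.524, -0.002], [-0.001, -0.002, -1.0]]
wrist_force: [-0.8, -0.7, 3.5]
grip_width: 0.0153
togo [-0.0016, 0.001, 0.0011, 0.0012] t 3.33 tcp [ 0.5408 -0.0816  0.0871] q [ 12.   16.3 -25.9   0.1 -47.9 -70.5] F [-0.8 -0.7  3.5] w 0.0153 tilt z [-0.001 -0.002 -1.   ] x [-0.524  0.852 -0.001]
0.11364457649309714 -148.8129465246167
0 [0. 0. 0.] -0.0
7 [-0.0139  0.0008  0.    ] -0.122
14 [-0.0275  0.0032  0.    ] -0.244
21 [-0.0408  0.0073  0.    ] -0.367
28 [-0.0534  0.0129  0.    ] -0.489
35 [-0.0653  0.0201  0.    ] -0.611
42 [-0.0762  0.0287  0.    ] -0.733
49 [-0.086   0.0385 -0.    ] -0.855
56 [-0.0945  0.0495 -0.    ] -0.977
63 [-0.1017  0.0614 -0.    ] -1.1
70 [-1.073e-01  7.410e-02 -1.000e-04] -1.222
```

```bash
python3 -m inch '-0.0139 0.0008 0 -0.122; -0.0275 0.0032 0 -0.244; -0.0408 0.0073 0 -0.367; -0.0534 0.0129 0 -0.489; -0.0653 0.0201 0 -0.611; -0.0762 0.0287 0 -0.733; -0.086 0.0385 0 -0.855; -0.0945 0.0495 0 -0.977; -0.0945 0.0495 0 -0.977' 0; python3 - <<'E'
from h import *
s=get_state();R=s['orientation'];C=np.array([.638,-.0228]);p=s['tcp_pos'][:2]-C
print(np.hypot(*p),np.degrees(np.arctan2(p[1],p[0])),s['wrist_force'],s['ft_torque'],s['joints'].round(1))
for a in range(0,20,2):
    t=np.radians(a); q=np.array([[np.cos(t),-np.sin(t)],[np.sin(t),np.cos(t)]])@p
    v=R.T@np.r_[q-p,0]; print(a,np.round(v,4),round(-t,3))
E
```

```text
clock: 4.45
tcp_pos: [0.6337, -0.1374, 0.0872]
orientation: [[-0.999, 0.042, -0.0], [0.042, 0.999, -0.003], [0.0, -0.003, -1.0]]
wrist_force: [2.2, -5.5, 0.3]
grip_width: 0.0153
0.11465775962998861 -92.15880448050424 [ 2.20428158 -5.51745901  0.2910299 ] [-2.00114369 -0.74002827 -0.05919967] [  5.1  24.6 -12.8   0.2 -52.7  -7.6]
0 [0. 0. 0.] -0.0
2 [-0.004   0.0001 -0.    ] -0.035
4 [-0.008   0.0003 -0.    ] -0.07
6 [-0.012   0.0007 -0.    ] -0.105
8 [-0.016   0.0012 -0.    ] -0.14
10 [-0.0199  0.0018 -0.    ] -0.175
12 [-0.0238  0.0026 -0.    ] -0.209
14 [-0.0277  0.0035 -0.    ] -0.244
16 [-0.0316  0.0046 -0.    ] -0.279
18 [-0.0354  0.0057 -0.    ] -0.314
```

```bash
python3 -m inch '-0.006 0.0005 0 -0.05; -0.012 0.0013 0 -0.1; -0.018 0.002 0 -0.15; -0.0215 0.0025 0 -0.185; -0.0215 0.0025 0 -0.185' 0; python3 -m inch '-0.002 0 0 -0.02; -0.004 0.0002 0 -0.035; -0.006 0.0004 0 -0.05; -0.006 0.0004 0 -0.05' 0;python3 - <<'E'
from h import *
s=get_state();R=s['orientation'];C=np.array([.638,-.0228]);p=s['tcp_pos'][:2]-C
print(np.hypot(*p),np.degrees(np.arctan2(p[1],p[0])),s['wrist_force'],s['joints'].round(1))
E
```

```text
clock: 5.08
tcp_pos: [0.6556, -0.1364, 0.0872]
orientation: [[-0.99, -0.143, 0.0], [-0.143, 0.99, -0.004], [0.0, -0.004, -1.0]]
wrist_force: [0.9, -5.3, 0.4]
grip_width: 0.0155
clock: 5.58
tcp_pos: [0.6617, -0.1354, 0.0872]
orientation: [[-0.981, -0.193, 0.0], [-0.193, 0.981, -0.004], [0.001, -0.004, -1.0]]
wrist_force: [-0.1, -3.5, 1.4]
grip_width: 0.0152
0.11508298683147174 -78.10652268944973 [-0.08627029 -3.54152105  1.42004245] [  5.1  26.8  -9.1   0.3 -54.2   5.9]
```

```bash
python3 -m inch '-0.0015 0 0 -0.01; -0.003 0.0002 0 -0.025; -0.004 0.0003 0 -0.035; -0.004 0.0003 0 -0.035' 0; python3 -m inch '-0.0015 0 0 -0.01; -0.003 0.0002 0 -0.025; -0.004 0.0003 0 -0.035; -0.004 0.0003 0 -0.035' 0
```

```text
clock: 6.08
tcp_pos: [0.6646, -0.1348, 0.0872]
orientation: [[-0.974, -0.227, -0.002], [-0.227, 0.974, -0.005], [0.003, -0.004, -1.0]]
wrist_force: [-4.2, -5.7, 3.0]
grip_width: 0.015
clock: 6.58
tcp_pos: [0.6646, -0.1346, 0.0871]
orientation: [[-0.965, -0.261, -0.009], [-0.261, 0.965, -0.005], [0.01, -0.003, -1.0]]
wrist_force: [-12.9, -6.4, 10.5]
grip_width: 0.0153
```

The force rises and the peg no longer moves, so the table is at its stop. I'll release, lift straight up and look.

```bash
python3 -m inch '0.002 0 0 0; 0.004 0 0 0; 0.004 0 0 0; 0.004 0 0 0; 0.004 0 -0.05 0; 0.004 0 -0.11 0; 0.004 0 -0.17 0; 0.004 -0.06 -0.23 0; 0.004 -0.11 -0.27 0' 0.55; python3 - <<'E'
from h import *
save('top','top2',(220,60,420,240),4)
save('side','side2',(260,120,420,260),4)
togo((.5425,-.0825,.086),121.5)
E
```

```text
clock: 7.7
tcp_pos: [0.6875, -0.223, 0.3448]
orientation: [[-0.965, -0.263, -0.006], [-0.263, 0.965, -0.006], [0.008, -0.004, -1.0]]
wrist_force: [1.4, 0.2, 0.4]
grip_width: 0.0481
togo [0.1031, 0.1797, 0.2601, 1.282] t 7.8 tcp [ 0.6889 -0.2274  0.347 ] q [ -2.7  23.1  19.6   0.5 -86.5  17.6] F [1.2 0.1 0.4] w 0.0483 tilt z [-0.002 -0.008 -1.   ] x [-0.966 -0.258  0.004]
```

View pics/top2.png

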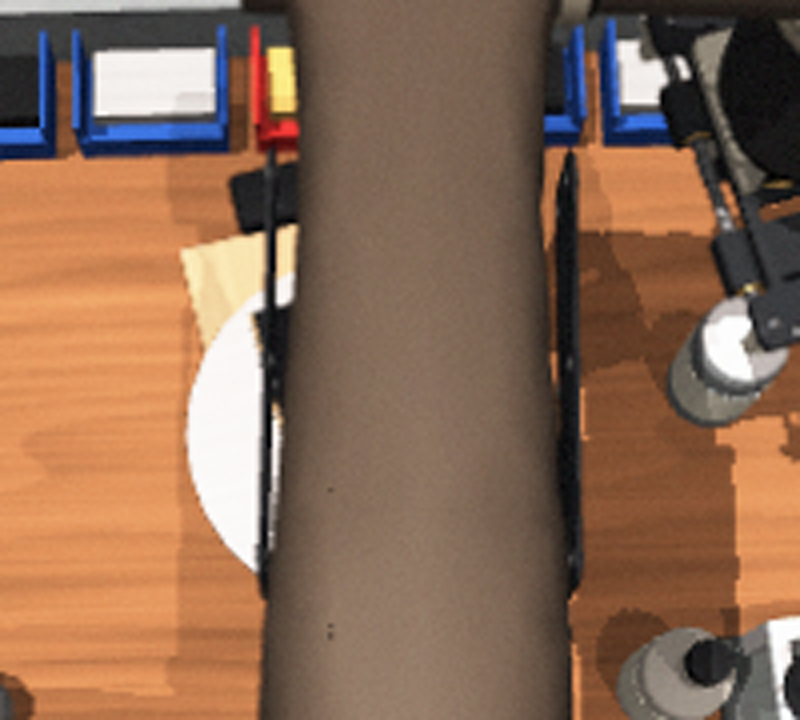

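View pics/side2.png

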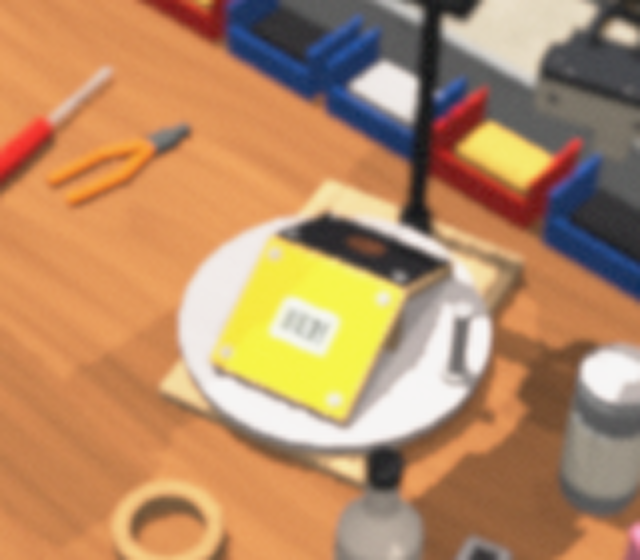

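The side crop shows the yellow slope facing the robot with the label at (304,325), and the peg upright at (460,345). Next I'll measure the label. The moves only take a yaw about the tool axis, so I'll also see how the arm behaves at its reach limit, because I need a tilt for the wand.

```bash
python3 - <<'E'
from h import *
np.set_printoptions(precision=4,suppress=True)
d=load('side2'); P=cloud(d); hsv=cv2.cvtColor(d['img'],cv2.COLOR_RGB2HSV)
reg=np.zeros((400,640),bool); reg[175:228,308:372]=1
my=reg&(hsv[...,0]>22)&(hsv[...,0]<35)&(hsv[...,1]>150)
q=P[my]; q=q[~np.isnan(q).any(1)]; c=np.median(q,0); 
for _ in range(3):
    n=np.linalg.svd(q-c)[2][2]; n*=np.sign(n[2]); r=(q-c)@n; q=q[abs(r)<.006]; c=q.mean(0)
print('n',n,'head',np.degrees(np.arctan2(n[1],n[0])),np.degrees(np.arccos(n[2])),c)
ml=(reg&(hsv[...,1]<90)).astype(np.uint8); ml=cv2.morphologyEx(ml,cv2.MORPH_CLOSE,np.ones((5,5)))
k,l,st,ce=cv2.connectedComponentsWithStats(ml); print(st,ce)
i=min(range(1,k),key=lambda i:np.hypot(*(ce[i]-[336,201]))); o,D=rays(d,ce[i]); t=((c-o)@n)/(D[0]@n); print('label',o+t*D[0]); print('onz .081',onz(d,ce[i],.081))
(rc,sz,a)=cv2.minAreaRect(np.argwhere(l==i)[:,::-1].astype(np.float32)); b=cv2.boxPoints((rc,sz,a)); o,D=rays(d,b); t=((c-o)@n)/(D@n); W=o+t[:,None]*D; print(W,np.linalg.norm(W-np.roll(W,1,0),axis=1))
e=W-np.roll(W,1,0); print(np.degrees(np.arctan2(e[:,1],e[:,0])))
togo((.72,-.03,.50)); togo((1.1,.06,.5))
E
```

```text
n [-0.4899 -0.1052  0.8654] head -167.88627696941188 30.072783713722067 [ 0.5884 -0.0355  0.0808]
[[     0      0    640    400 253922]
 [   308    175     64     53   1910]
 [   327    194     18     15    168]] [[319.3107 199.4824]
 [343.2319 201.7084]
 [335.8333 200.994 ]]
label [ 0.5902 -0.0342  0.0819]
onz .081 [[ 0.5908 -0.0337  0.081 ]]
[[ 0.5697 -0.0127  0.0729]
 [ 0.6002 -0.0045  0.0912]
 [ 0.6106 -0.0548  0.091 ]
 [ 0.5805 -0.0628  0.0729]] [0.0512 0.0365 0.0514 0.036 ]
[ 102.0782   15.1428  -78.3468 -165.1707]
togo [-0.0804, 0.1815, -0.1546] t 7.8 tcp [ 0.6889 -0.2274  0.347 ] q [ -2.7  23.1  19.6   0.5 -86.5  17.6] F [1.2 0.1 0.4] w 0.0483 tilt z [-0.002 -0.008 -1.   ] x [-0.966 -0.258  0.004]
togo [-0.4708, 0.1704, -0.156] t 7.8 tcp [ 0.6889 -0.2274  0.347 ] q [ -2.7  23.1  19.6   0.5 -86.5  17.6] F [1.2 0.1 0.4] w 0.0483 tilt z [-0.002 -0.008 -1.   ] x [-0.966 -0.258  0.004]
```

```bash
python3 -m inch '-0.02 0.04 -0.04 0; -0.04 0.09 -0.09 0; -0.06 0.14 -0.13 0; -0.08 0.18 -0.155 0; -0.13 0.18 -0.155 0; -0.18 0.18 -0.155 0; -0.23 0.178 -0.155 0; -0.28 0.176 -0.155 0; -0.33 0.174 -0.155 0; -0.38 0.172 -0.155 0'; python3 - <<'E'
from h import *
togo((1.1,.06,.5))
E
```

```text
clock: 9.05
tcp_pos: [0.8922, 0.0273, 0.4396]
orientation: [[-0.965, -0.258, 0.051], [-0.259, 0.966, -0.013], [-0.046, -0.025, -0.999]]
wrist_force: [0.1, -0.4, 0.2]
grip_width: 0.0483
togo [-0.2118, -0.0235, -0.0501] t 9.05 tcp [0.8922 0.0273 0.4396] q [  14.8   46.4   71.7    1.6 -112.7    0.8] F [ 0.1 -0.4  0.2] w 0.0483 tilt z [ 0.051 -0.013 -0.999] x [-0.965 -0.259 -0.046]
```

```bash
python3 -m inch '-0.06 0 0 0; -0.12 0 0 0; -0.18 0 0 0; -0.24 0 0 0; -0.3 0 0 0; -0.36 0 0 0; -0.4 0 0 0; -0.4 0 0 0'; python3 - <<'E'
from h import *
togo((1.1,.06,.5))
E
```

```text
clock: 10.05
tcp_pos: [0.9768, 0.0862, 0.3361]
orientation: [[-0.96, -0.257, 0.11], [-0.26, 0.966, -0.014], [-0.102, -0.042, -0.994]]
wrist_force: [0.6, 0.5, 0.5]
grip_width: 0.0484
togo [-0.1283, -0.0638, -0.1491] t 10.05 tcp [0.9768 0.0862 0.3361] q [  17.3   53.4   71.6    2.7 -102.5   -1.6] F [0.6 0.5 0.5] w 0.0484 tilt z [ 0.11  -0.014 -0.994] x [-0.96  -0.26  -0.102]
```

```bash
python3 -m inch '-0.06 0 -0.03 0; -0.12 0 -0.08 0; -0.18 0 -0.14 0; -0.24 0 -0.2 0; -0.3 0 -0.25 0; -0.36 0 -0.3 0; -0.42 0 -0.3 0; -0.5 0 -0.3 0; -0.6 0 -0.3 0; -0.7 0 -0.3 0'; python3 - <<'E'
from h import *
togo((1.1,.06,.5))
E
```

```text
clock: 11.3
tcp_pos: [0.9669, 0.1335, 0.3858]
orientation: [[-0.952, -0.255, 0.168], [-0.26, 0.965, -0.012], [-0.159, -0.055, -0.986]]
wrist_force: [0.5, 0.0, 0.2]
grip_width: 0.0482
togo [-0.1258, -0.1112, -0.0894] t 11.3 tcp [0.9669 0.1335 0.3858] q [  20.8   50.7   71.6    4.2 -102.1   -4.6] F [0.5 0.  0.2] w 0.0482 tilt z [ 0.168 -0.012 -0.986] x [-0.952 -0.26  -0.159]
```

```bash
python3 -m inch '-0.06 -0.02 -0.03 0; -0.12 -0.04 -0.08 0; -0.18 -0.06 -0.14 0; -0.24 -0.08 -0.2 0; -0.3 -0.1 -0.25 0; -0.36 -0.12 -0.3 0; -0.42 -0.14 -0.3 0; -0.5 -0.16 -0.3 0; -0.6 -0.18 -0.3 0; -0.7 -0.2 -0.3 0'; python3 - <<'E'
from h import *
togo((1.1,.06,.5))
E
```

```text
clock: 12.55
tcp_pos: [0.9659, 0.0884, 0.4351]
orientation: [[-0.941, -0.251, 0.226], [-0.261, 0.965, -0.013], [-0.215, -0.072, -0.974]]
wrist_force: [-0.4, -0.4, -0.4]
grip_width: 0.0481
togo [-0.1327, -0.0658, -0.0325] t 12.55 tcp [0.9659 0.0884 0.4351] q [  18.5   47.9   71.6    4.9 -101.5   -2. ] F [-0.4 -0.4 -0.4] w 0.0481 tilt z [ 0.226 -0.013 -0.974] x [-0.941 -0.261 -0.215]
```

```bash
python3 -m inch '-0.06 -0.02 -0.03 0; -0.12 -0.04 -0.08 0; -0.18 -0.06 -0.14 0; -0.24 -0.08 -0.2 0; -0.3 -0.1 -0.25 0; -0.36 -0.12 -0.3 0; -0.42 -0.14 -0.3 0; -0.5 -0.15 -0.3 0'; python3 - <<'E'
from h import *
togo((1.1,.06,.5))
E
```

```text
clock: 13.55
tcp_pos: [0.9506, 0.0599, 0.4968]
orientation: [[-0.926, -0.247, 0.285], [-0.262, 0.965, -0.016], [-0.271, -0.09, -0.958]]
wrist_force: [-0.2, 0.9, 0.1]
grip_width: 0.0482
togo [-0.1393, -0.0371, 0.0395] t 13.55 tcp [0.9506 0.0599 0.4968] q [  17.5   44.4   71.7    5.9 -101.7   -0.5] F [-0.2  0.9  0.1] w 0.0482 tilt z [ 0.285 -0.016 -0.958] x [-0.926 -0.262 -0.271]
```

The tool now leans 16.6° outward, and that lean carries over from call to call. With the wand gripped upright, a yaw of about 150° about the leaning axis will put it at the label's 30°, and the same yaw back will undo it. Next I'll work out the grasp.

```bash
cat >> h.py <<'E'
from scipy.spatial.transform import Rotation as Ro
N=np.array([-.489,-.106,.866]); N/=np.linalg.norm(N); LAB=np.array([.586,-.0345,.0815])
def yaw_h(R,sgn):
    """yaw making tool x horizontal, y-component sign sgn"""
    z=R[:,2]; x=np.cross([0,0,1],z); x/=np.linalg.norm(x); x*=sgn*np.sign(x[1])
    return np.arctan2(x@R[:,1],x@R[:,0])
E
python3 - <<'E'
from h import *
s=get_state();R=s['orientation'];z=R[:,2]
y=yaw_h(R,1); R2=R@Ro.from_rotvec([0,0,y]).as_matrix(); print('yaw',y,yaw_h(R,-1),R2.round(3).tolist())
G=np.array([.441,-.32,.168]); T=G+.019*z
for up in (.2,.1,0): togo(T+[0,0,up],s=s)
# turn psi for v->N
v=np.array([0,0,1.]); 
pv=v-(v@z)*z; pn=N-(N@z)*z; psi=np.arctan2(np.cross(pv,pn)@z,pv@pn); w=Ro.from_rotvec(psi*z).apply(v); print('psi',psi,'err',np.degrees(np.arccos(w@N)))
E
```

```text
yaw 1.890064814753186 -1.2515278388366071 [[0.057, 0.957, 0.285], [0.998, -0.054, -0.016], [-0.0, 0.286, -0.958]]
togo [0.6064, -0.2294, 0.0033] t 13.55 tcp [0.9506 0.0599 0.4968] q [  17.5   44.4   71.7    5.9 -101.7   -0.5] F [-0.2  0.9  0.1] w 0.0482 tilt z [ 0.285 -0.016 -0.958] x [-0.926 -0.262 -0.271]
togo [0.6335, -0.2205, 0.0991] t 13.55 tcp [0.9506 0.0599 0.4968] q [  17.5   44.4   71.7    5.9 -101.7   -0.5] F [-0.2  0.9  0.1] w 0.0482 tilt z [ 0.285 -0.016 -0.958] x [-0.926 -0.262 -0.271]
togo [0.6606, -0.2115, 0.1949] t 13.55 tcp [0.9506 0.0599 0.4968] q [  17.5   44.4   71.7    5.9 -101.7   -0.5] F [-0.2  0.9  0.1] w 0.0482 tilt z [ 0.285 -0.016 -0.958] x [-0.926 -0.262 -0.271]
psi 2.585506680358021 err 1.9476799110041754
```

```bash
python3 -m inch '0.03 -0.02 -0.03 -0.1; 0.08 -0.05 -0.06 -0.25; 0.135 -0.075 -0.07 -0.4; 0.19 -0.1 -0.07 -0.55; 0.245 -0.125 -0.07 -0.7; 0.3 -0.15 -0.07 -0.85; 0.36 -0.17 -0.06 -1; 0.415 -0.19 -0.05 -1.15; 0.47 -0.21 -0.03 -1.25; 0.52 -0.22 -0.02 -1.25' 0.55; python3 - <<'E'
from h import *
s=get_state();z=s['orientation'][:,2]; print('yaw',yaw_h(s['orientation'],-1))
G=np.array([.441,-.32,.168]); T=G+.019*z
for up in (.1,.03,0): togo(T+[0,0,up],s=s)
E
```

```text
clock: 14.8
tcp_pos: [0.5154, -0.2891, 0.3926]
orientation: [[-0.057, -0.957, 0.284], [-0.998, 0.055, -0.016], [-0.001, -0.284, -0.959]]
wrist_force: [-0.6, 0.1, 0.2]
grip_width: 0.0479
yaw -0.0025660616255775382
togo [0.0352, 0.1049, 0.1179] t 14.8 tcp [ 0.5154 -0.2891  0.3926] q [-12.1  -0.3  -4.8  -2.7 -69.2  99.4] F [-0.6  0.1  0.2] w 0.0479 tilt z [ 0.284 -0.016 -0.959] x [-0.057 -0.998 -0.001]
togo [0.0353, 0.1247, 0.185] t 14.8 tcp [ 0.5154 -0.2891  0.3926] q [-12.1  -0.3  -4.8  -2.7 -69.2  99.4] F [-0.6  0.1  0.2] w 0.0479 tilt z [ 0.284 -0.016 -0.959] x [-0.057 -0.998 -0.001]
togo [0.0353, 0.1333, 0.2137] t 14.8 tcp [ 0.5154 -0.2891  0.3926] q [-12.1  -0.3  -4.8  -2.7 -69.2  99.4] F [-0.6  0.1  0.2] w 0.0479 tilt z [ 0.284 -0.016 -0.959] x [-0.057 -0.998 -0.001]
```

```bash
python3 -m inch '0.015 0.04 0.04 0; 0.025 0.075 0.075 0; 0.0352 0.105 0.118 0; 0.0352 0.105 0.118 0; 0.0352 0.105 0.118 0' 0.55; python3 - <<'E'
from h import *
s=get_state();z=s['orientation'][:,2]
G=np.array([.441,-.32,.168]); T=G+.019*z
for up in (.06,.03,0): togo(T+[0,0,up],s=s)
save('wrist','w3',s=1.25); save('side','s3',(300,180,460,320),4); save('top','t3',(340,160,500,280),4)
E
```

```text
clock: 15.42
tcp_pos: [0.4474, -0.3208, 0.2512]
orientation: [[-0.057, -0.957, 0.285], [-0.998, 0.055, -0.017], [0.0, -0.285, -0.958]]
wrist_force: [0.4, -0.1, 0.3]
grip_width: 0.0482
togo [-0.0004, 0.0128, 0.0394] t 15.43 tcp [ 0.4474 -0.3208  0.2512] q [-18.4  -0.3 -21.8  -5.4 -52.5 107.8] F [ 0.4 -0.1  0.3] w 0.0482 tilt z [ 0.285 -0.017 -0.958] x [-0.057 -0.998  0.   ]
togo [-0.0005, 0.0214, 0.0681] t 15.43 tcp [ 0.4474 -0.3208  0.2512] q [-18.4  -0.3 -21.8  -5.4 -52.5 107.8] F [ 0.4 -0.1  0.3] w 0.0482 tilt z [ 0.285 -0.017 -0.958] x [-0.057 -0.998  0.   ]
togo [-0.0005, 0.0299, 0.0969] t 15.43 tcp [ 0.4474 -0.3208  0.2512] q [-18.4  -0.3 -21.8  -5.4 -52.5 107.8] F [ 0.4 -0.1  0.3] w 0.0482 tilt z [ 0.285 -0.017 -0.958] x [-0.057 -0.998  0.   ]
```

View pics/w3.png

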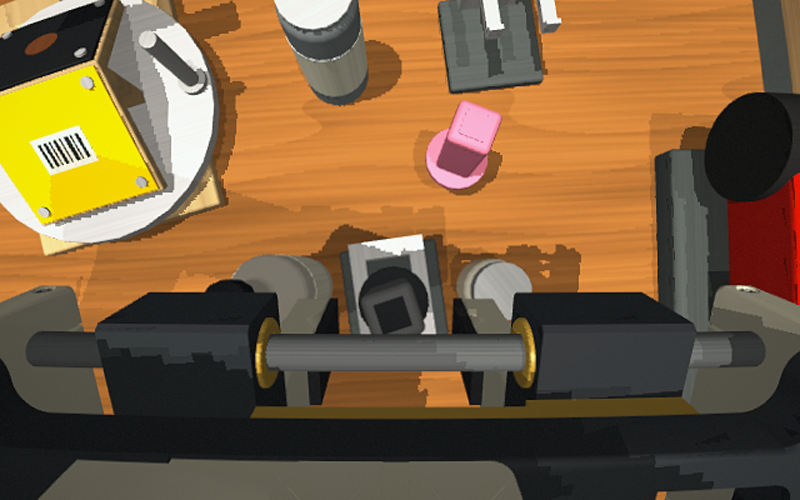

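View pics/s3.png

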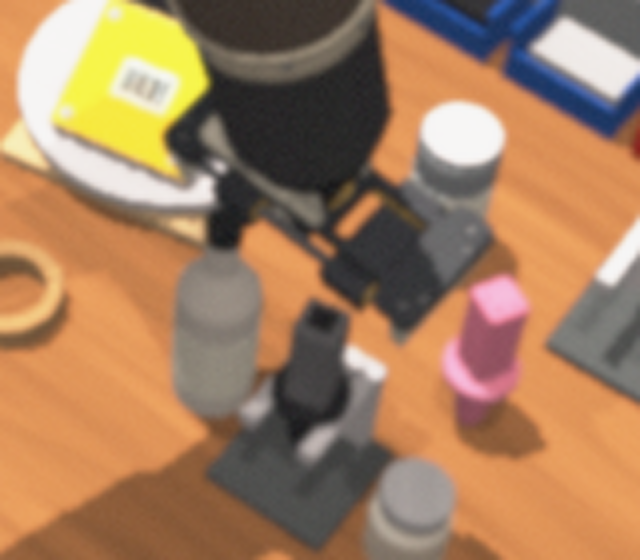

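The wrist view shows the grey handle at (390,310), centred between the fingers and turned about 15° in yaw. The label is clear at (66,150), and the bottle (290,270) and jar (495,285) are outside the jaws. I'll refine both positions from this sharper view.

```bash
python3 - <<'E'
from h import *
np.set_printoptions(precision=4,suppress=True)
d=load('w3'); show(d,'w3c',(270,180,370,300),6); show(d,'w3l',(0,60,140,200),5)
P=cloud(d); hsv=cv2.cvtColor(d['img'],cv2.COLOR_RGB2HSV)
my=(hsv[...,0]>22)&(hsv[...,0]<35)&(hsv[...,1]>150); my[:,170:]=0; my[220:]=0
q=P[my]; q=q[~np.isnan(q).any(1)]; c=np.median(q,0)
for _ in range(4):
    n=np.linalg.svd(q-c,full_matrices=False)[2][2]; n*=np.sign(n[2]); r=(q-c)@n; q=q[abs(r)<.004]; c=q.mean(0)
print('n',n,np.degrees(np.arctan2(n[1],n[0])),np.degrees(np.arccos(n[2])),len(q))
ml=((hsv[...,1]<90)).astype(np.uint8); ml[:,:25]=0; ml[:,85:]=0; ml[:95]=0; ml[145:]=0; ml=cv2.morphologyEx(ml,cv2.MORPH_CLOSE,np.ones((5,5)))
k,l,st,ce=cv2.connectedComponentsWithStats(ml); i=1+np.argmax(st[1:,4]); print(st[i],ce[i])
b=cv2.boxPoints(cv2.minAreaRect(np.argwhere(l==i)[:,::-1].astype(np.float32))); 
def pl(uv): o,D=rays(d,uv); t=((c-o)@n)/(D@n); return o+t[:,None]*D
print('label',pl(ce[i]),pl(b).mean(0)); W=pl(b); e=W-np.roll(W,1,0); print(np.linalg.norm(e,axis=1),np.degrees(np.arctan2(e[:,1],e[:,0])))
E
```

```text
n [-0.4865 -0.1088  0.8669] -167.39917649893283 29.901965540232396 8967
[  25  100   53   40 1269] [ 51.0851 119.8802]
label [[ 0.5883 -0.0333  0.0815]] [ 0.5878 -0.0329  0.0813]
[0.0337 0.0533 0.0328 0.0555] [ -5.9606 -77.1464 177.8866 103.2343]
```

View pics/w3c.png

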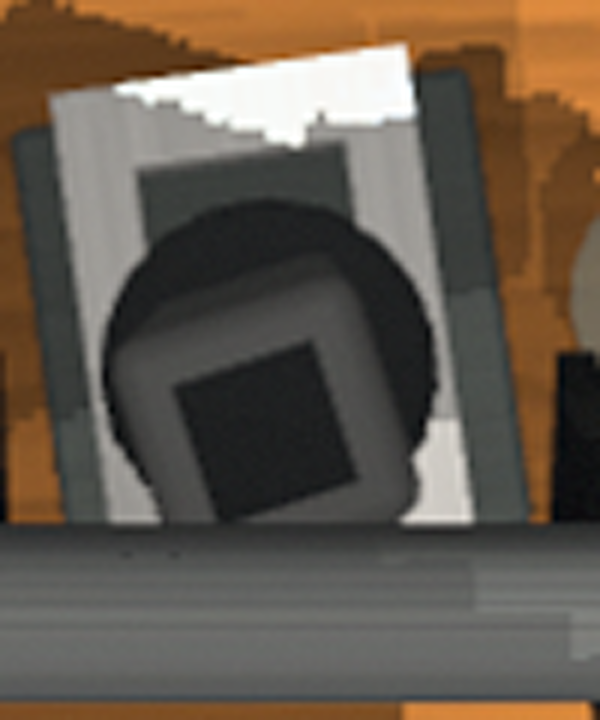

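```bash
python3 - <<'E'
from h import *
d=load('w3')
c=np.array([(176,388),(315,342),(358,478),(218,522)])/6+[270,180]
w=onz(d,c,.188); print(w.mean(0)); e=w-np.roll(w,1,0); print(np.degrees(np.arctan2(e[:,1],e[:,0])),np.linalg.norm(e,axis=1))
s=get_state();z=s['orientation'][:,2]
G=np.r_[w.mean(0)[:2],.168]; G[:2]=(G[:2]+[.441,-.32])/2; print(G); T=G+.019*z
for up in (.05,.0): togo(T+[0,0,up],s=s)
E
```

```text
[ 0.44092445 -0.31928562  0.188     ]
[  14.26399532  -74.86411726 -165.61917827  104.26260444] [0.01710937 0.01785413 0.01738152 0.01788751]
[ 0.44096223 -0.31964281  0.168     ]
togo [-0.0004, 0.0162, 0.0491] t 15.57 tcp [ 0.4478 -0.3204  0.2515] q [-18.4  -0.3 -21.8  -5.4 -52.5 107.8] F [-0.3 -0.4 -0.4] w 0.0482 tilt z [ 0.286 -0.017 -0.958] x [-0.057 -0.998  0.   ]
togo [-0.0004, 0.0306, 0.097] t 15.57 tcp [ 0.4478 -0.3204  0.2515] q [-18.4  -0.3 -21.8  -5.4 -52.5 107.8] F [-0.3 -0.4 -0.4] w 0.0482 tilt z [ 0.286 -0.017 -0.958] x [-0.057 -0.998  0.   ]
```

```bash
python3 -m inch '0 0.005 0.01 -0.12; 0 0.0162 0.049 -0.25; 0 0.023 0.072 -0.3; 0 0.0306 0.096 -0.3; 0 0.0306 0.097 -0.3; 0 0.0306 0.097 -0.3' 0.55; python3 -m inch '0 0 0 0; 0 0 0 0; 0 0 0 0.1; 0 0 0 0.2; 0 0 0 0.3; 0 0 0 0.3' 0.39;  python3 - <<'E'
from h import *
s=get_state();z=s['orientation'][:,2]; print('yaw',yaw_h(s['orientation'],-1))
G=np.array([.441,-.3196,.168]); T=G+.019*z
togo(T,s=s)
save('wrist','w4',(220,160,420,310),4)
E
```

```text
clock: 16.32
tcp_pos: [0.4474, -0.3206, 0.1513]
orientation: [[0.229, -0.93, 0.288], [-0.97, -0.244, -0.017], [0.086, -0.275, -0.958]]
wrist_force: [0.7, -0.6, 0.3]
grip_width: 0.048
clock: 17.08
tcp_pos: [0.4476, -0.3208, 0.1518]
orientation: [[-0.055, -0.956, 0.288], [-0.998, 0.053, -0.018], [0.002, -0.289, -0.957]]
wrist_force: [0.2, -0.7, 0.7]
grip_width: 0.0345
yaw 0.005908305114992265
togo [-0.0008, 0.0017, 0.0015] t 17.07 tcp [ 0.4476 -0.3208  0.1518] q [-18.5   5.1 -29.8  -6.8 -39.  110. ] F [ 0.2 -0.7  0.7] w 0.0345 tilt z [ 0.288 -0.018 -0.957] x [-0.055 -0.998  0.002]
```

View pics/w4.png

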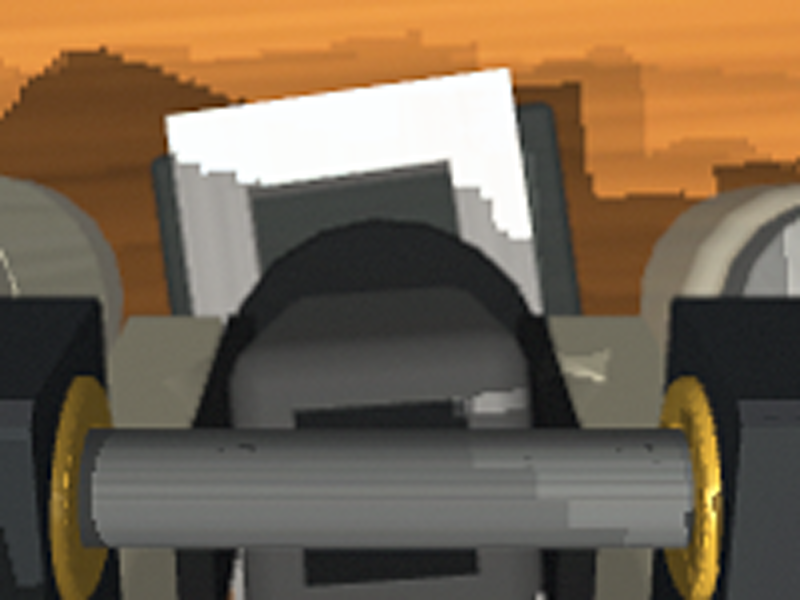

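The handle now sits square between the pads (at (380,400) in the crop). I'll close, lift vertically and check.

```bash
python3 -m inch '0 0 0 0; 0 0 0 0; 0 0 0 0; 0 0 0 0' 0; python3 - <<'E'
from h import *
s=get_state(); 
for u in (.03,.1,.2): togo(s['tcp_pos']+[0,0,u],s=s)
E
```

```text
clock: 17.62
tcp_pos: [0.4476, -0.3207, 0.1517]
orientation: [[-0.054, -0.956, 0.288], [-0.999, 0.051, -0.018], [0.002, -0.289, -0.957]]
wrist_force: [-0.0, 0.3, 1.0]
grip_width: 0.0319
togo [0.0001, -0.0087, -0.0287] t 17.62 tcp [ 0.4476 -0.3207  0.1517] q [-18.5   5.1 -29.8  -6.8 -39.  110.1] F [-0.   0.3  1. ] w 0.0319 tilt z [ 0.288 -0.018 -0.957] x [-0.054 -0.999  0.002]
togo [0.0002, -0.0289, -0.0957] t 17.62 tcp [ 0.4476 -0.3207  0.1517] q [-18.5   5.1 -29.8  -6.8 -39.  110.1] F [-0.   0.3  1. ] w 0.0319 tilt z [ 0.288 -0.018 -0.957] x [-0.054 -0.999  0.002]
togo [0.0004, -0.0577, -0.1915] t 17.62 tcp [ 0.4476 -0.3207  0.1517] q [-18.5   5.1 -29.8  -6.8 -39.  110.1] F [-0.   0.3  1. ] w 0.0319 tilt z [ 0.288 -0.018 -0.957] x [-0.054 -0.999  0.002]
```

```bash
python3 - <<'E'
from h import *
s=get_state(); R=s['orientation']
np.savez('grip.npz',lens=R.T@(np.array([.441,-.3196,.040])-s['tcp_pos']),ax=R.T@np.array([0,0,1.]),R=R,tcp=s['tcp_pos'])
E
python3 -m inch '0 -0.004 -0.013 0; 0 -0.0087 -0.0287 0; 0 -0.018 -0.06 0; 0 -0.03 -0.1 0; 0 -0.043 -0.145 0; 0 -0.058 -0.19 0; 0 -0.067 -0.22 0; 0 -0.067 -0.22 0'; python3 - <<'E'
from h import *
s=get_state();togo((0,0,0),s=s)
save('side','s5',(300,120,460,320),3); save('top','t5',(340,160,500,280),4)
E
```

```text
clock: 18.62
tcp_pos: [0.4488, -0.3208, 0.3856]
orientation: [[-0.054, -0.955, 0.293], [-0.999, 0.05, -0.02], [0.004, -0.293, -0.956]]
wrist_force: [0.3, 0.3, -1.9]
grip_width: 0.0321
togo [-0.2979, 0.5577, 0.2308] t 18.62 tcp [ 0.4488 -0.3208  0.3856] q [-18.3  -4.   -8.5  -4.5 -68.9 106.3] F [ 0.3  0.3 -1.9] w 0.0321 tilt z [ 0.293 -0.02  -0.956] x [-0.054 -0.999  0.004]
```

View pics/s5.png

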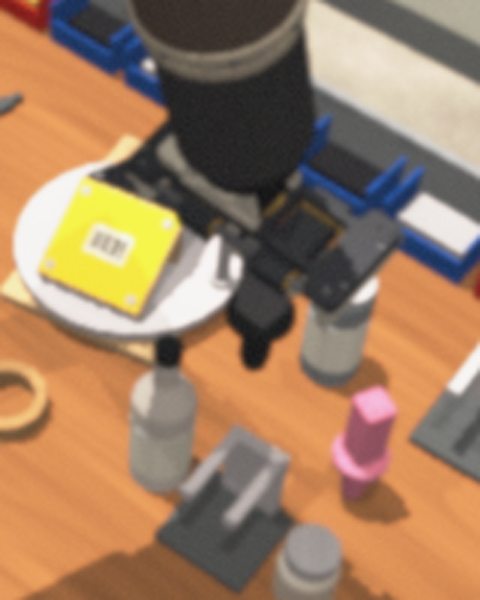

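```bash
cat >> h.py <<'E'
N=np.array([-.4875,-.108,.866]); N/=np.linalg.norm(N); LAB=np.array([.587,-.0338,.0815])
def read(s,extra=0.,side=None):
    g=np.load('grip.npz'); R=s['orientation']; a=g['ax']; n=R.T@N
    psi=np.arctan2(a[0]*n[1]-a[1]*n[0],a[:2]@n[:2])
    R2=R@Ro.from_rotvec([0,0,psi]).as_matrix(); ax=R2@a
    lens=LAB+(.06+extra)*N; T=lens-R2@g['lens']
    print('psi',round(psi,4),'err deg',round(float(np.degrees(np.arccos(ax@N))),2),'TCP',T.round(4)); togo(T,s=s)
    l=s['tcp_pos']+R@g['lens']; axn=R@a; dd=(l-LAB)@N; print('now lens',l.round(4),'dist',round(float(dd),4),'axis hits off by',((l-axn*((l-LAB)@N)/(axn@N))-LAB).round(4),'ang',round(float(np.degrees(np.arccos(axn@N))),2))
E
python3 - <<'E'
from h import *
s=get_state()
read(s,.12);read(s,0)
E
```

```text
psi 2.5625 err deg 2.27 TCP [ 0.4365 -0.07    0.3286]
togo [-0.2491, 0.0389, 0.0433] t 18.73 tcp [ 0.4478 -0.3199  0.3817] q [-18.3  -3.8  -8.8  -4.6 -68.8 106.3] F [ 0.2  0.3 -3.5] w 0.0319 tilt z [ 0.288 -0.017 -0.957] x [-0.054 -0.999  0.002]
now lens [ 0.4413 -0.3188  0.2699] dist 0.2651 axis hits off by [-0.1457 -0.2848 -0.1175] ang 29.96
psi 2.5625 err deg 2.27 TCP [ 0.495  -0.057   0.2246]
togo [-0.2653, 0.0136, 0.1594] t 18.73 tcp [ 0.4478 -0.3199  0.3817] q [-18.3  -3.8  -8.8  -4.6 -68.8 106.3] F [ 0.2  0.3 -3.5] w 0.0319 tilt z [ 0.288 -0.017 -0.957] x [-0.054 -0.999  0.002]
now lens [ 0.4413 -0.3188  0.2699] dist 0.2651 axis hits off by [-0.1457 -0.2848 -0.1175] ang 29.96
```

```bash
python3 -m inch '-0.02 0.005 0 0.15; -0.05 0.01 0 0.32; -0.08 0.015 0 0.5; -0.11 0.02 0 0.68; -0.14 0.025 0 0.86; -0.17 0.03 0 1.04; -0.2 0.035 0.01 1.22; -0.23 0.035 0.02 1.4; -0.249 0.037 0.03 1.58; -0.25 0.037 0.04 1.75'; python3 - <<'E'
from h import *
s=get_state()
read(s,.06);read(s,0)
E
```

```text
clock: 19.98
tcp_pos: [0.4365, -0.068, 0.3304]
orientation: [[-0.933, 0.217, 0.286], [0.222, 0.975, -0.017], [-0.282, 0.048, -0.958]]
wrist_force: [-0.7, 0.1, -1.7]
grip_width: 0.0319
psi 0.8247 err deg 2.16 TCP [ 0.4658 -0.0634  0.2767]
togo [-0.0112, 0.0083, 0.0598] t 19.98 tcp [ 0.4365 -0.068   0.3304] q [ 24.  -17.7 -31.    8.6 -62.  -40. ] F [-0.7  0.1 -1.7] w 0.0319 tilt z [ 0.286 -0.017 -0.958] x [-0.933  0.222 -0.282]
now lens [ 0.4759 -0.0324  0.2319] dist 0.1843 axis hits off by [-0.0472  0.0515 -0.0201] ang 12.6
psi 0.8247 err deg 2.16 TCP [ 0.4951 -0.0569  0.2247]
togo [-0.0224, 0.0185, 0.1178] t 19.98 tcp [ 0.4365 -0.068   0.3304] q [ 24.  -17.7 -31.    8.6 -62.  -40. ] F [-0.7  0.1 -1.7] w 0.0319 tilt z [ 0.286 -0.017 -0.958] x [-0.933  0.222 -0.282]
now lens [ 0.4759 -0.0324  0.2319] dist 0.1843 axis hits off by [-0.0472  0.0515 -0.0201] ang 12.6
```

```bash
python3 -m inch '0 0 0 0.17; 0 0 0.01 0.34; -0.005 0.004 0.03 0.5; -0.008 0.006 0.045 0.66; -0.0112 0.0083 0.06 0.825; -0.0112 0.0083 0.06 0.825; -0.0112 0.0083 0.06 0.825'; python3 - <<'E'
from h import *
s=get_state()
read(s,.06);read(s,0)
save('side','s6',(280,120,440,260),5); save('top','t6',(240,80,400,230),5);save('wrist','w6',s=1.25)
E
```

```text
clock: 20.85
tcp_pos: [0.4656, -0.0635, 0.2765]
orientation: [[-0.477, 0.831, 0.285], [0.865, 0.502, -0.017], [-0.158, 0.239, -0.958]]
wrist_force: [0.6, 0.7, -1.7]
grip_width: 0.0316
psi 0.0032 err deg 2.12 TCP [ 0.4659 -0.0633  0.2767]
togo [-0.0, 0.0004, -0.0002] t 20.85 tcp [ 0.4656 -0.0635  0.2765] q [ 22.5 -12.7 -34.8   9.  -53.2 -86.9] F [ 0.6  0.7 -1.7] w 0.0316 tilt z [ 0.285 -0.017 -0.958] x [-0.477  0.865 -0.158]
now lens [ 0.5281 -0.0469  0.1852] dist 0.1199 axis hits off by [0.0028 0.0021 0.0019] ang 2.12
psi 0.0032 err deg 2.12 TCP [ 0.4952 -0.0568  0.2248]
togo [-0.0002, 0.0156, 0.0579] t 20.85 tcp [ 0.4656 -0.0635  0.2765] q [ 22.5 -12.7 -34.8   9.  -53.2 -86.9] F [ 0.6  0.7 -1.7] w 0.0316 tilt z [ 0.285 -0.017 -0.958] x [-0.477  0.865 -0.158]
now lens [ 0.5281 -0.0469  0.1852] dist 0.1199 axis hits off by [0.0028 0.0021 0.0019] ang 2.12
```

View pics/s6.png

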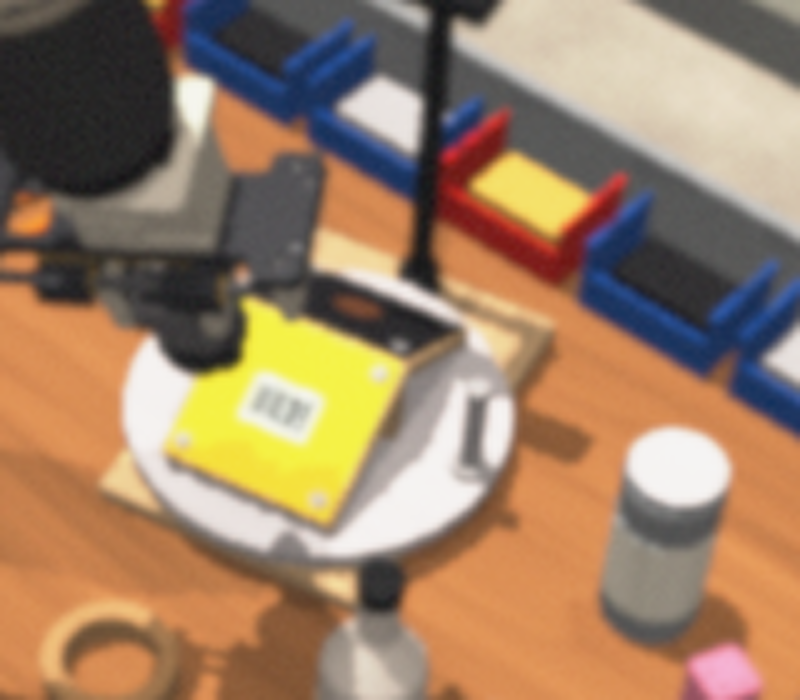

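View pics/w6.png

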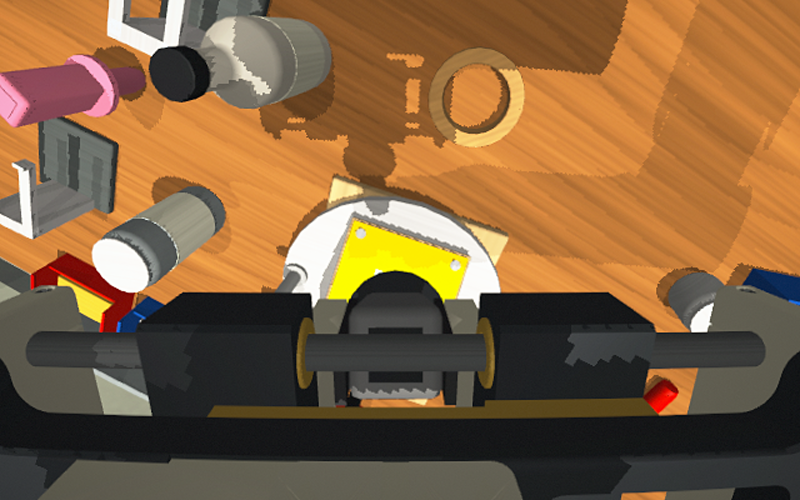

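View pics/t6.png

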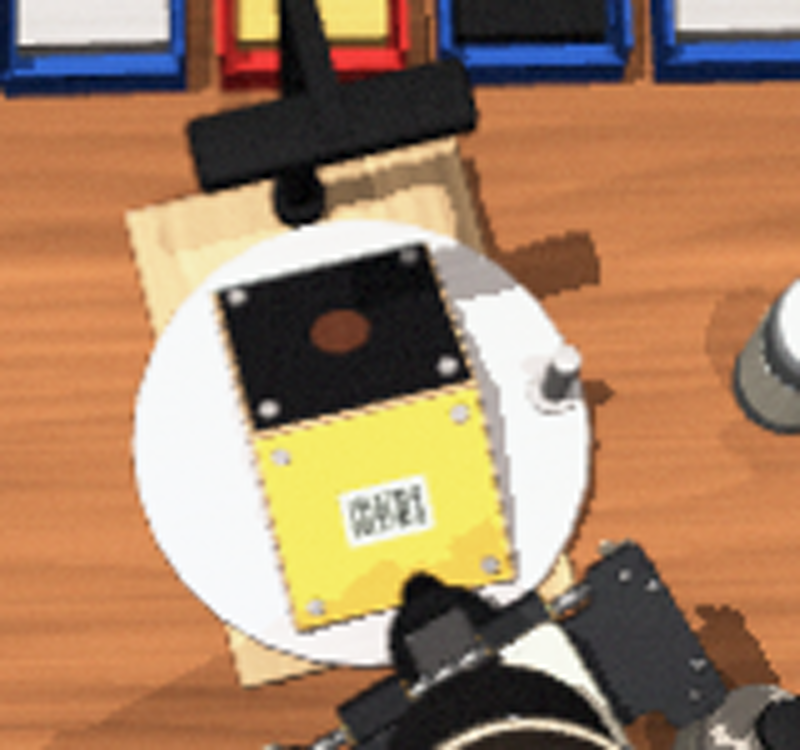

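The top crop shows the wand's nose pointing up the yellow slope, with its tip at (420,580) and the collar at (435,610). The label is at (387,510). I'll compare the modelled wand axis with the picture.

```bash
python3 - <<'E'
from h import *
g=np.load('grip.npz'); s=get_state(); R=s['orientation']; l=s['tcp_pos']+R@g['lens']; a=R@g['ax']
d=load('t6'); im=cv2.resize(d['img'][80:230,240:400],None,fx=5,fy=5,interpolation=cv2.INTER_CUBIC)
def dot(P,c):
    u=(proj(d,P)[0]-[240,80])*5; cv2.circle(im,(int(u[0]),int(u[1])),4,c,-1); print(u.round(0))
dot(LAB,(255,0,0)); dot(l,(0,255,0)); dot(l+.068*a,(0,255,255)); dot(l+.15*a,(255,0,255))
b=np.cross(a,[1,0,0]); b/=np.linalg.norm(b); b2=np.cross(a,b)
for zz,r in ((0,.01),(.06,.013),(.06,.028),(.068,.028)):
    c=l+zz*a; ring=np.array([c+r*(b*np.cos(t)+b2*np.sin(t)) for t in np.linspace(0,6.28,60)]); u=((proj(d,ring)-[240,80])*5).astype(int); cv2.polylines(im,[u.reshape(-1,1,2)],True,(0,255,0),1)
cv2.imwrite('pics/t6o.png',im[400:700,300:600][:,:,::-1].repeat(2,0).repeat(2,1))
E
```

```text
[384. 510.]
[419. 586.]
[445. 639.]
[481. 712.]
```

View pics/t6o.png

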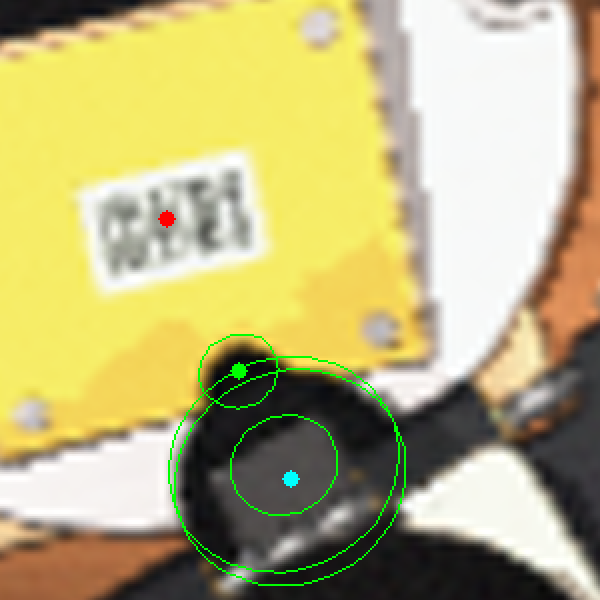

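The modelled wand outline agrees with the picture to about 1–2 mm. The axis is about 2° off square, because I tilted slightly too far. I'll pull in gently to the inner reach limit, where the lean should come back a little.

```bash
python3 -m inch '0.012 -0.02 -0.007 0; 0.03 -0.05 -0.017 0; 0.045 -0.08 -0.027 0; 0.057 -0.1 -0.035 0; 0.065 -0.115 -0.04 0; 0.072 -0.125 -0.043 0'; python3 - <<'E'
from h import *
s=get_state(); read(s,0)
E
```

```text
clock: 21.75
tcp_pos: [0.3147, -0.0632, 0.2773]
orientation: [[-0.476, 0.831, 0.288], [0.865, 0.501, -0.015], [-0.157, 0.243, -0.957]]
wrist_force: [-0.4, 0.9, -2.0]
grip_width: 0.0323
psi 0.0037 err deg 2.34 TCP [ 0.4948 -0.057   0.2245]
togo [-0.0722, 0.1399, 0.1024] t 21.75 tcp [ 0.3147 -0.0632  0.2773] q [  45.3  -36.7  -47.3   13.4  -68.6 -109. ] F [-0.4  0.9 -2. ] w 0.0323 tilt z [ 0.288 -0.015 -0.957] x [-0.476  0.865 -0.157]
now lens [ 0.3775 -0.0463  0.1862] dist 0.1942 axis hits off by [-0.109   0.0125 -0.0598] ang 2.34
```

The lean is unchanged there, and pulling further in would take the arm awkwardly near its base. I accept about 2° and go to the reading pose with the focus on the label centre.

```bash
python3 - <<'E'
from h import *
s=get_state(); g=np.load('grip.npz'); R=s['orientation']; ax=R@g['ax']
for e in (.06,.03,0): togo(LAB+(.06+e)*ax-R@g['lens'],s=s)
E
```

```text
togo [-0.0722, 0.1202, 0.0456] t 21.75 tcp [ 0.3147 -0.0632  0.2773] q [  45.3  -36.7  -47.3   13.4  -68.6 -109. ] F [-0.4  0.9 -2. ] w 0.0323 tilt z [ 0.288 -0.015 -0.957] x [-0.476  0.865 -0.157]
togo [-0.0723, 0.1289, 0.0743] t 21.75 tcp [ 0.3147 -0.0632  0.2773] q [  45.3  -36.7  -47.3   13.4  -68.6 -109. ] F [-0.4  0.9 -2. ] w 0.0323 tilt z [ 0.288 -0.015 -0.957] x [-0.476  0.865 -0.157]
togo [-0.0723, 0.1376, 0.103] t 21.75 tcp [ 0.3147 -0.0632  0.2773] q [  45.3  -36.7  -47.3   13.4  -68.6 -109. ] F [-0.4  0.9 -2. ] w 0.0323 tilt z [ 0.288 -0.015 -0.957] x [-0.476  0.865 -0.157]
```

```bash
python3 -m inch '-0.015 0.025 0.01 0; -0.033 0.055 0.02 0; -0.052 0.085 0.032 0; -0.066 0.11 0.042 0; -0.0722 0.12 0.046 0; -0.0723 0.1245 0.06 0; -0.0723 0.129 0.0743 0; -0.0723 0.129 0.0743 0'; python3 - <<'E'
from h import *
s=get_state(); g=np.load('grip.npz'); R=s['orientation']; ax=R@g['ax']; read(s)
togo(LAB+.06*ax-R@g['lens'],s=s)
d=save('top','t7',(260,100,380,220),5); save('side','s7',(280,140,400,240),6)
E
```

```text
clock: 22.75
tcp_pos: [0.4768, -0.0622, 0.2474]
orientation: [[-0.477, 0.831, 0.286], [0.865, 0.501, -0.015], [-0.156, 0.24, -0.958]]
wrist_force: [-0.1, 0.2, -0.4]
grip_width: 0.0318
psi 0.0071 err deg 2.22 TCP [ 0.495  -0.0569  0.2246]
togo [-0.0006, 0.0123, 0.0269] t 22.75 tcp [ 0.4768 -0.0622  0.2474] q [ 21.8 -10.2 -37.    9.3 -48.4 -87.1] F [-0.1  0.2 -0.4] w 0.0318 tilt z [ 0.286 -0.015 -0.958] x [-0.477  0.865 -0.156]
now lens [ 0.5394 -0.0453  0.1561] dist 0.0891 axis hits off by [-0.0016 -0.0001 -0.0009] ang 2.23
togo [-0.0009, 0.0101, 0.0275] t 22.75 tcp [ 0.4768 -0.0622  0.2474] q [ 21.8 -10.2 -37.    9.3 -48.4 -87.1] F [-0.1  0.2 -0.4] w 0.0318 tilt z [ 0.286 -0.015 -0.958] x [-0.477  0.865 -0.156]
```

View pics/s7.png

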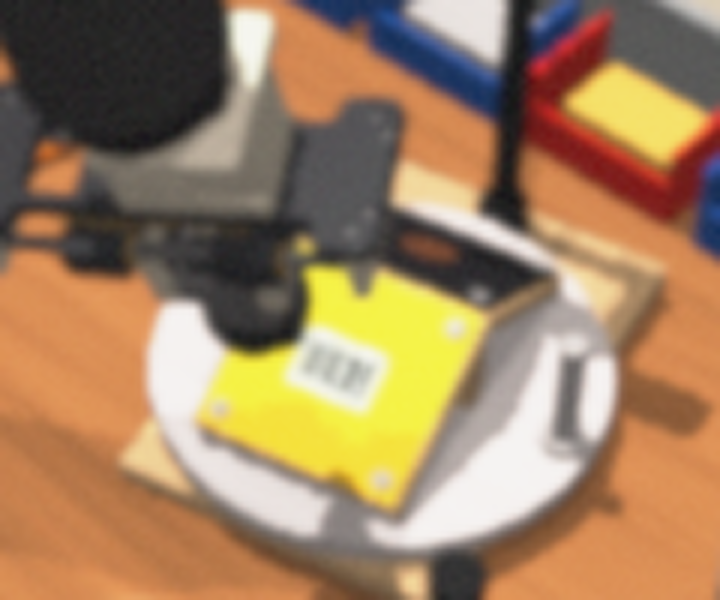

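View pics/t7.png

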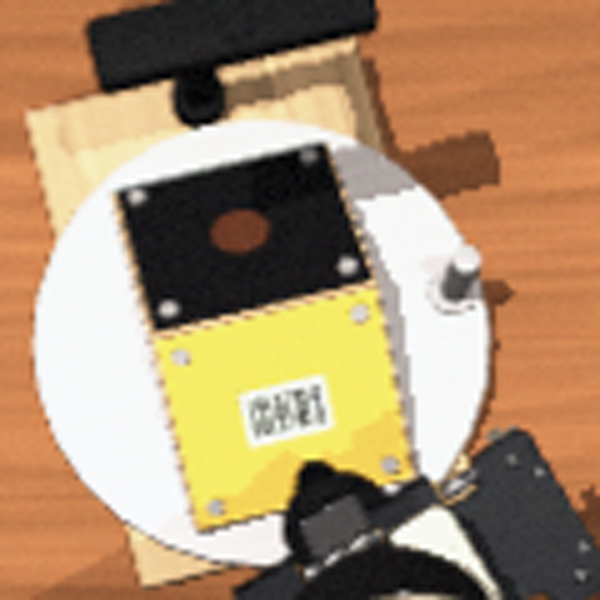

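```bash
python3 - <<'E'
from h import *
g=np.load('grip.npz'); s=get_state(); R=s['orientation']; l=s['tcp_pos']+R@g['lens']; a=R@g['ax']
b=np.cross(a,[1,0,0]); b/=np.linalg.norm(b); b2=np.cross(a,b)
out=[]
for f,(x0,y0,x1,y1) in (('t7',(300,180,340,220)),('s7',(305,165,345,205))):
    d=load(f); k=12; im=cv2.resize(d['img'][y0:y1,x0:x1],None,fx=k,fy=k,interpolation=cv2.INTER_CUBIC)
    for zz,r in ((0,.01),(.06,.013),(.06,.028),(.068,.028)):
        c=l+zz*a; ring=np.array([c+r*(b*np.cos(t)+b2*np.sin(t)) for t in np.linspace(0,6.28,60)]); u=((proj(d,ring)+.5-[x0,y0])*k).astype(int); cv2.polylines(im,[u.reshape(-1,1,2)],True,(0,255,0),1)
    # label outline
    yl=np.cross([0,0,1],N); yl/=np.linalg.norm(yl); xl=np.cross(yl,N)
    q=np.array([LAB+i*.016*xl+j*.024*yl for i,j in ((1,1),(1,-1),(-1,-1),(-1,1))]); u=((proj(d,q)+.5-[x0,y0])*k).astype(int); cv2.polylines(im,[u.reshape(-1,1,2)],True,(255,0,0),1)
    out.append(im)
cv2.imwrite('pics/o7.png',cv2.resize(np.hstack(out),(800,400))[:,:,::-1])
E
```

```text
(no output)
```

View pics/o7.png

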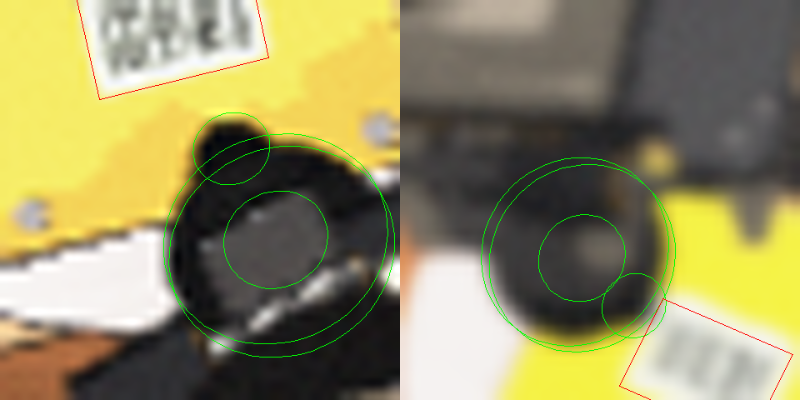

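```bash
python3 - <<'E'
from h import *
np.set_printoptions(precision=4,suppress=True)
g=np.load('grip.npz'); s=get_state(); R=s['orientation']; l=s['tcp_pos']+R@g['lens']; a=R@g['ax']
for f in ('t7','s7'):
    d=load(f); P=cloud(d); im=d['img'].astype(int)
    h=(P-l)@a; r=np.linalg.norm((P-l)-h[...,None]*a,axis=2)
    dark=im.max(2)<95
    for nm,lo,hi,rl,rh in (('nose',-.02,.05,0,.02),('collar',.052,.078,.012,.034),('handle',.08,.112,0,.026)):
        m=(h>lo)&(h<hi)&(r>rl)&(r<rh)&dark; q=P[m]
        if len(q)<5: print(f,nm,len(q)); continue
        print(f,nm,len(q),'h pct',np.percentile(h[m],[5,25,50,75,95]),'mean off perp',(q-l-h[m][:,None]*a).mean(0))
    lab=(np.linalg.norm(P-LAB,axis=2)<.03)&(im.max(2)>120); print(f,'slope plane offset',np.median((P[lab]-LAB)@N),lab.sum())
E
```

```text
t7 nose 19 h pct [0.0045 0.0142 0.019  0.0235 0.0264] mean off perp [0.0074 0.0045 0.0052]
t7 collar 150 h pct [0.0622 0.0654 0.0672 0.0689 0.0739] mean off perp [0.009  0.0084 0.0067]
t7 handle 81 h pct [0.0811 0.0893 0.096  0.1041 0.109 ] mean off perp [0.0097 0.0075 0.007 ]
t7 slope plane offset -0.0015031497125238783 347
s7 nose 0
s7 collar 68 h pct [0.0644 0.0665 0.0688 0.0704 0.0746] mean off perp [-0.0032 -0.0135 -0.004 ]
s7 handle 23 h pct [0.0852 0.0893 0.0949 0.1031 0.1091] mean off perp [-0.0086 -0.0107 -0.0069]
s7 slope plane offset -0.0004591023177118019 251
```

```bash
python3 - <<'E'
from h import *
np.set_printoptions(precision=4,suppress=True)
g=np.load('grip.npz'); s=get_state(); R=s['orientation']; l=s['tcp_pos']+R@g['lens']; a=R@g['ax']
Q=[]
for f in ('t7','s7'):
    d=load(f); P=cloud(d); im=d['img'].astype(int); h=(P-l)@a; r=np.linalg.norm((P-l)-h[...,None]*a,axis=2)
    m=(abs(h-.068)<.006)&(r>.017)&(r<.027)&(im.max(2)<60); q=P[m]; c=q.mean(0); n=np.linalg.svd(q-c)[2][2]; n*=np.sign(n[2]); print(f,len(q),n,'vs a',a,np.degrees(np.arccos(n@a)),'vs N',np.degrees(np.arccos(n@N)))
togo(LAB+.0595*a-R@g['lens'],s=s)
E
```

```text
t7 109 [-0.5382 -0.1196  0.8343] vs a [-0.5168 -0.1287  0.8464] 1.5024965953843492 vs N 3.4911741146547985
s7 36 [-0.6181 -0.3312  0.7129] vs a [-0.5168 -0.1287  0.8464] 15.106084647461223 vs N 17.287425737574264
togo [-0.0004, 0.009, 0.0293] t 22.85 tcp [ 0.4773 -0.0621  0.2488] q [ 21.8 -10.3 -36.9   9.3 -48.4 -87.1] F [-0.   0.6 -1.1] w 0.0318 tilt z [ 0.288 -0.015 -0.957] x [-0.477  0.865 -0.157]
```

The collar depth says the wand sits along its axis as modelled, and the axis is 2–3° off square. There is plenty of time, so I'll try once to trim the lean at a low, close-in pose, where joint 3 reaches its lower limit.

```bash
python3 -m inch '0.012 -0.022 -0.025 0; 0.032 -0.057 -0.06 0; 0.055 -0.095 -0.045 0; 0.07 -0.12 -0.03 0; 0.085 -0.147 -0.014 0; 0.1 -0.17 -0.014 0; 0.105 -0.18 -0.01 0'; python3 - <<'E'
from h import *
s=get_state(); read(s,0)
E
```

```text
clock: 23.72
tcp_pos: [0.2807, -0.064, 0.2059]
orientation: [[-0.48, 0.831, 0.279], [0.865, 0.502, -0.007], [-0.146, 0.238, -0.96]]
wrist_force: [-5.5, -3.9, -11.8]
grip_width: 0.0321
psi 0.0508 err deg 2.07 TCP [ 0.495  -0.0563  0.2248]
togo [-0.0991, 0.1865, 0.0416] t 23.73 tcp [ 0.2807 -0.064   0.2059] q [  65.1  -48.   -58.3   15.5  -73.7 -128.6] F [ -5.5  -3.9 -11.8] w 0.0321 tilt z [ 0.279 -0.007 -0.96 ] x [-0.48   0.865 -0.146]
now lens [ 0.3426 -0.0462  0.1144] dist 0.149 axis hits off by [-0.1686  0.008  -0.0939] ang 2.21
```

```bash
python3 -m inch '-0.01 0.02 -0.01 0; -0.03 0.05 -0.03 0.02; -0.05 0.085 -0.04 0.05; -0.07 0.12 -0.03 0.05; -0.085 0.15 -0.02 0.05; -0.085 0.15 -0.02 0.05'; python3 - <<'E'
from h import *
s=get_state(); print(s['joints']); read(s,0); g=np.load('grip.npz'); R=s['orientation']; ax=R@g['ax']; print(ax)
for e in (.03,-.0005): togo(LAB+(.06+e)*ax-R@g['lens'],s=s)
E
```

```text
clock: 24.48
tcp_pos: [0.4423, -0.0623, 0.273]
orientation: [[-0.437, 0.855, 0.278], [0.889, 0.457, -0.008], [-0.134, 0.244, -0.961]]
wrist_force: [-0.3, -1.1, -2.6]
grip_width: 0.0314
[ 23.67596243 -15.09937768 -36.55969794   8.42030872 -54.17330702
 -90.61212669]
psi -0.0023 err deg 1.98 TCP [ 0.4952 -0.0563  0.2249]
togo [-0.0113, 0.0363, 0.0609] t 24.48 tcp [ 0.4423 -0.0623  0.273 ] q [ 23.7 -15.1 -36.6   8.4 -54.2 -90.6] F [-0.3 -1.1 -2.6] w 0.0314 tilt z [ 0.278 -0.008 -0.961] x [-0.437  0.889 -0.134]
now lens [ 0.5049 -0.0464  0.1816] dist 0.1282 axis hits off by [-0.0162  0.0031 -0.0087] ang 1.98
[-0.5138082  -0.12252564  0.84911047]
togo [-0.0111, 0.0256, 0.0327] t 24.48 tcp [ 0.4423 -0.0623  0.273 ] q [ 23.7 -15.1 -36.6   8.4 -54.2 -90.6] F [-0.3 -1.1 -2.6] w 0.0314 tilt z [ 0.278 -0.008 -0.961] x [-0.437  0.889 -0.134]
togo [-0.0112, 0.0344, 0.0619] t 24.48 tcp [ 0.4423 -0.0623  0.273 ] q [ 23.7 -15.1 -36.6   8.4 -54.2 -90.6] F [-0.3 -1.1 -2.6] w 0.0314 tilt z [ 0.278 -0.008 -0.961] x [-0.437  0.889 -0.134]
```

I accept about 2°. I'll descend to the reading pose and hold.

```bash
python3 -m inch '-0.004 0.01 0.01 0; -0.0111 0.0256 0.0327 0; -0.0111 0.0285 0.0425 0; -0.0111 0.0315 0.052 0; -0.0111 0.0344 0.0619 0; -0.0111 0.0344 0.0619 0; -0.0111 0.0344 0.0619 0'; python3 - <<'E'
from h import *
s=get_state(); read(s,0); g=np.load('grip.npz'); R=s['orientation']; ax=R@g['ax']
togo(LAB+.0595*ax-R@g['lens'],s=s)
save('top','t8',(280,140,360,220),7)
E
```

```text
clock: 25.35
tcp_pos: [0.4937, -0.0569, 0.2238]
orientation: [[-0.437, 0.855, 0.278], [0.889, 0.457, -0.008], [-0.134, 0.244, -0.96]]
wrist_force: [0.3, 0.6, -2.5]
grip_width: 0.0319
psi -0.0027 err deg 2.0 TCP [ 0.4951 -0.0563  0.2248]
togo [-0.0002, 0.0017, -0.0006] t 25.35 tcp [ 0.4937 -0.0569  0.2238] q [ 21.   -6.8 -37.2   8.7 -45.  -89.2] F [ 0.3  0.6 -2.5] w 0.0319 tilt z [ 0.278 -0.008 -0.96 ] x [-0.437  0.889 -0.134]
now lens [ 0.5564 -0.041   0.1324] dist 0.0598 axis hits off by [0.0001 0.0002 0.0001] ang 2.0
togo [-0.0001, -0.0001, 0.0004] t 25.35 tcp [ 0.4937 -0.0569  0.2238] q [ 21.   -6.8 -37.2   8.7 -45.  -89.2] F [ 0.3  0.6 -2.5] w 0.0319 tilt z [ 0.278 -0.008 -0.96 ] x [-0.437  0.889 -0.134]
```

View pics/t8.png

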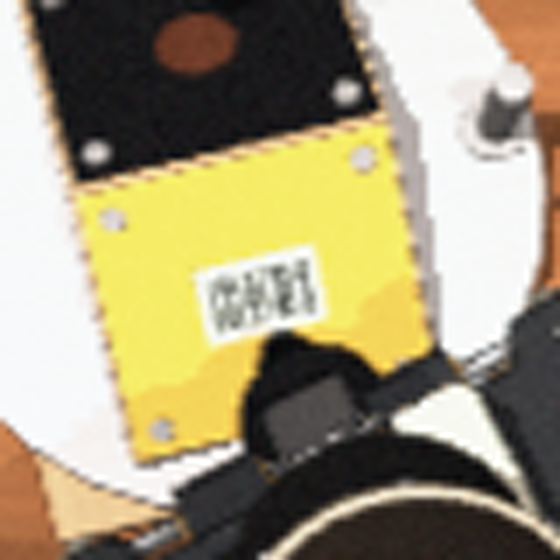

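The nose tip is at (283,335), just below the label centre at (262,293), as expected for this view. I'll hold still for 2 s.

```bash
python3 -m inch '0 0 0.0004 0; 0 0 0.0004 0; 0 0 0.0004 0; 0 0 0.0004 0; 0 0 0.0004 0; 0 0 0.0004 0; 0 0 0.0004 0; 0 0 0.0004 0; 0 0 0.0004 0; 0 0 0.0004 0';python3 -m inch '0 0 0 0; 0 0 0 0; 0 0 0 0; 0 0 0 0; 0 0 0 0; 0 0 0 0; 0 0 0 0; 0 0 0 0; 0 0 0 0; 0 0 0 0'; python3 - <<'E'
from h import *
s=get_state(); read(s,0); g=np.load('grip.npz'); R=s['orientation']; d=load('t8')
l=s['tcp_pos']+R@g['lens']; print((proj(d,[l,LAB])-[280,140])*7)
E
```

```text
clock: 26.65
tcp_pos: [0.4939, -0.0569, 0.2235]
orientation: [[-0.437, 0.855, 0.279], [0.889, 0.457, -0.008], [-0.134, 0.244, -0.96]]
wrist_force: [0.3, 0.5, -2.2]
grip_width: 0.0319
clock: 27.9
tcp_pos: [0.4939, -0.0568, 0.2235]
orientation: [[-0.437, 0.855, 0.279], [0.889, 0.457, -0.008], [-0.134, 0.244, -0.96]]
wrist_force: [-0.0, -0.3, -1.2]
grip_width: 0.0318
psi -0.0027 err deg 2.02 TCP [ 0.4951 -0.0563  0.2248]
togo [-0.0002, 0.0016, -0.0009] t 27.9 tcp [ 0.4939 -0.0568  0.2235] q [ 21.   -6.8 -37.2   8.7 -44.9 -89.2] F [-0.  -0.3 -1.2] w 0.0318 tilt z [ 0.279 -0.008 -0.96 ] x [-0.437  0.889 -0.134]
now lens [ 0.5566 -0.0409  0.1322] dist 0.0595 axis hits off by [0.0002 0.0002 0.0002] ang 2.02
[[282.8882632  348.40639917]
 [257.31185563 293.93696605]]
```

Held for 2.5 s without moving. I'll back off along the axis and compute the return.

```bash
cat >> h.py <<'E'
def hang(s,zl,xy=(.441,-.3196)):
    g=np.load('grip.npz'); R=s['orientation']; a=g['ax']; n=R.T@np.array([0,0,1.])
    psi=np.arctan2(a[0]*n[1]-a[1]*n[0],a[:2]@n[:2])
    R2=R@Ro.from_rotvec([0,0,psi]).as_matrix(); T=np.r_[xy,zl]-R2@g['lens']
    print('psi',round(psi,4),'resid ax',(R2@a).round(3)); togo(T,s=s)
E
python3 - <<'E'
from h import *
s=get_state(); g=np.load('grip.npz'); R=s['orientation']; ax=R@g['ax']
togo(s['tcp_pos']+.1*ax,s=s);togo(s['tcp_pos']+.1*ax+[0,0,.06],s=s); hang(s,.26); hang(s,.15)
E
```

```text
togo [0.0002, -0.0289, -0.0957] t 27.9 tcp [ 0.4939 -0.0568  0.2235] q [ 21.   -6.8 -37.2   8.7 -44.9 -89.2] F [-0.  -0.3 -1.2] w 0.0318 tilt z [ 0.279 -0.008 -0.96 ] x [-0.437  0.889 -0.134]
togo [-0.0078, -0.0142, -0.1534] t 27.9 tcp [ 0.4939 -0.0568  0.2235] q [ 21.   -6.8 -37.2   8.7 -44.9 -89.2] F [-0.  -0.3 -1.2] w 0.0318 tilt z [ 0.279 -0.008 -0.96 ] x [-0.437  0.889 -0.134]
psi -2.6481 resid ax [ 0.01 -0.    1.  ]
togo [-0.2346, -0.123, -0.1528] t 27.9 tcp [ 0.4939 -0.0568  0.2235] q [ 21.   -6.8 -37.2   8.7 -44.9 -89.2] F [-0.  -0.3 -1.2] w 0.0318 tilt z [ 0.279 -0.008 -0.96 ] x [-0.437  0.889 -0.134]
psi -2.6481 resid ax [ 0.01 -0.    1.  ]
togo [-0.2199, -0.1499, -0.0472] t 27.9 tcp [ 0.4939 -0.0568  0.2235] q [ 21.   -6.8 -37.2   8.7 -44.9 -89.2] F [-0.  -0.3 -1.2] w 0.0318 tilt z [ 0.279 -0.008 -0.96 ] x [-0.437  0.889 -0.134]
```

```bash
python3 -m inch '0 -0.012 -0.04 0; 0 -0.029 -0.095 0; -0.01 -0.02 -0.15 -0.1; -0.04 -0.04 -0.155 -0.28; -0.07 -0.055 -0.16 -0.46; -0.1 -0.07 -0.16 -0.64; -0.13 -0.08 -0.16 -0.82; -0.16 -0.09 -0.16 -1; -0.19 -0.105 -0.155 -1.18; -0.22 -0.12 -0.155 -1.36';python3 - <<'E'
from h import *
s=get_state(); hang(s,.26)
E
```

```text
clock: 29.15
tcp_pos: [0.4442, -0.3068, 0.3721]
orientation: [[-0.941, -0.193, 0.278], [-0.203, 0.979, -0.007], [-0.271, -0.063, -0.961]]
wrist_force: [0.5, 0.1, -2.4]
grip_width: 0.0321
psi -1.3484 resid ax [ 0.011 -0.     1.   ]
togo [-0.0015, -0.0144, 0.0018] t 29.15 tcp [ 0.4442 -0.3068  0.3721] q [-17.1  -4.4 -10.4  -4.6 -68.5  29.8] F [ 0.5  0.1 -2.4] w 0.0321 tilt z [ 0.278 -0.007 -0.961] x [-0.941 -0.203 -0.271]
```

```bash
python3 -m inch '0 -0.005 0 -0.17; 0 -0.01 0 -0.34; 0 -0.0144 0 -0.51; 0 -0.0144 0 -0.68; 0 -0.0144 0 -0.85; 0 -0.0144 0 -1.02; 0 -0.0144 0 -1.19; -0.001 -0.0144 0.0018 -1.348; -0.001 -0.0144 0.0018 -1.348; -0.001 -0.0144 0.0018 -1.348';python3 - <<'E'
from h import *
s=get_state(); hang(s,.15); hang(s,.12); hang(s,.041)
save('side','s9',(330,160,450,300),5); save('top','t9',(380,190,460,270),7); save('wrist','w9',(220,120,420,310),4)
E
```

```text
clock: 30.4
tcp_pos: [0.4484, -0.3207, 0.3715]
orientation: [[-0.023, -0.96, 0.278], [-1.0, 0.022, -0.007], [0.001, -0.278, -0.961]]
wrist_force: [0.4, 0.1, -2.6]
grip_width: 0.032
psi -0.0037 resid ax [ 0.011 -0.     1.   ]
togo [-0.0003, 0.0301, 0.1057] t 30.4 tcp [ 0.4484 -0.3207  0.3715] q [-18.7  -3.1  -9.   -5.1 -68.7 108.6] F [ 0.4  0.1 -2.6] w 0.032 tilt z [ 0.278 -0.007 -0.961] x [-0.023 -1.     0.001]
psi -0.0037 resid ax [ 0.011 -0.     1.   ]
togo [-0.0003, 0.0385, 0.1345] t 30.4 tcp [ 0.4484 -0.3207  0.3715] q [-18.7  -3.1  -9.   -5.1 -68.7 108.6] F [ 0.4  0.1 -2.6] w 0.032 tilt z [ 0.278 -0.007 -0.961] x [-0.023 -1.     0.001]
psi -0.0037 resid ax [ 0.011 -0.     1.   ]
togo [-0.0004, 0.0604, 0.2104] t 30.4 tcp [ 0.4484 -0.3207  0.3715] q [-18.7  -3.1  -9.   -5.1 -68.7 108.6] F [ 0.4  0.1 -2.6] w 0.032 tilt z [ 0.278 -0.007 -0.961] x [-0.023 -1.     0.001]
```

View pics/s9.png

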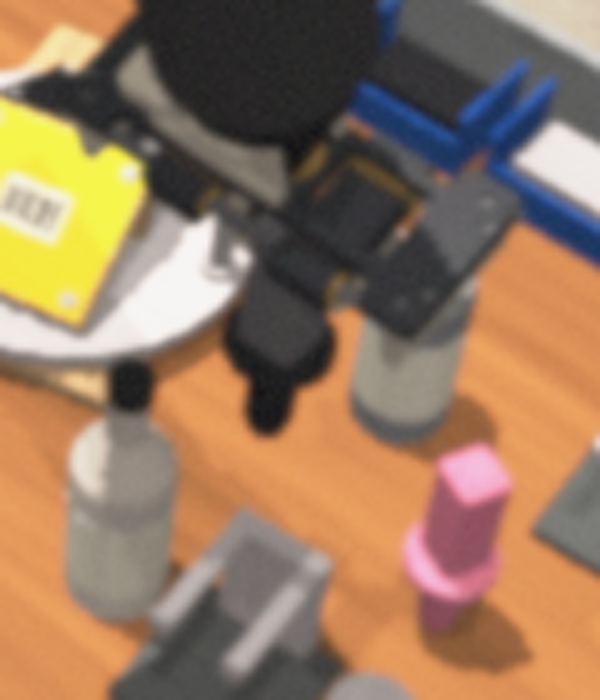

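View pics/w9.png

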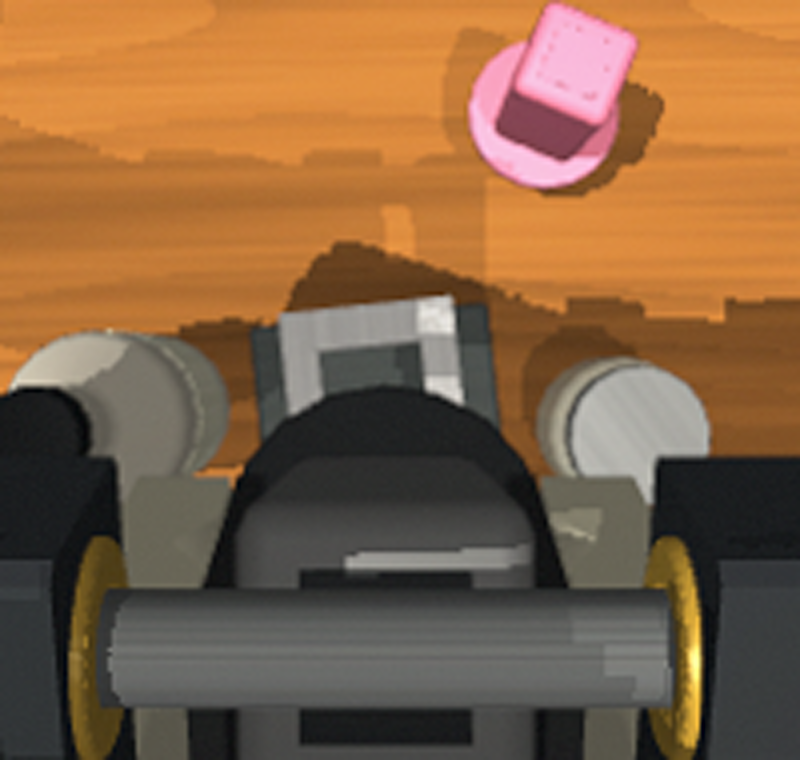

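The wand hangs upright over the fork, still square in the grip. I'll lower it slowly and watch the force.

```bash
python3 -m inch '0 0.008 0.028 0; 0 0.0185 0.065 0; 0 0.03 0.105 0; 0 0.0355 0.124 0; 0 0.041 0.143 0; 0 0.0465 0.162 0; 0 0.051 0.177 0; 0 0.0545 0.19 0; 0 0.058 0.202 0; 0 0.058 0.202 0';python3 - <<'E'
from h import *
s=get_state(); hang(s,.041); hang(s,.0395)
save('side','s10',(340,200,440,310),6); save('wrist','w10',(220,120,420,310),4)
E
```

```text
clock: 31.8
tcp_pos: [0.4484, -0.3208, 0.1603]
orientation: [[-0.022, -0.961, 0.277], [-1.0, 0.02, -0.007], [0.001, -0.277, -0.961]]
wrist_force: [0.3, -0.1, -1.3]
grip_width: 0.0321
psi -0.0045 resid ax [ 0.013 -0.     1.   ]
togo [-0.0003, 0.0015, 0.0076] t 31.8 tcp [ 0.4484 -0.3208  0.1603] q [-18.8   5.1 -28.2  -7.2 -41.6 112.3] F [ 0.3 -0.1 -1.3] w 0.0321 tilt z [ 0.277 -0.007 -0.961] x [-0.022 -1.     0.001]
psi -0.0045 resid ax [ 0.013 -0.     1.   ]
togo [-0.0003, 0.002, 0.009] t 31.8 tcp [ 0.4484 -0.3208  0.1603] q [-18.8   5.1 -28.2  -7.2 -41.6 112.3] F [ 0.3 -0.1 -1.3] w 0.0321 tilt z [ 0.277 -0.007 -0.961] x [-0.022 -1.     0.001]
```

View pics/s10.png

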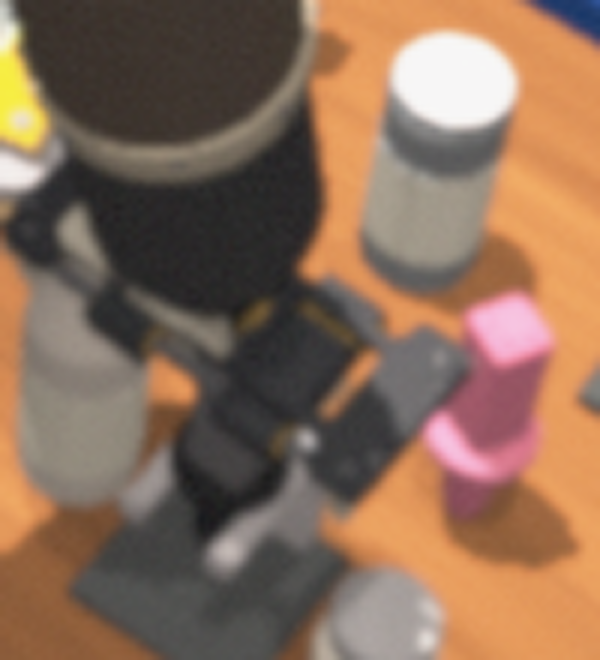

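The nose is between the tines (at (210,520)), with the collar just above them. I'll lower the last millimetres until the weight comes off.

```bash
python3 -m inch '0 0.0005 0.003 0; 0 0.001 0.006 0; 0 0.0018 0.0085 0; 0 0.0018 0.0085 0; 0 0.0018 0.0085 0';python3 - <<'E'
from h import *
hang(get_state(),.04)
E
```

```text
clock: 32.52
tcp_pos: [0.4498, -0.3213, 0.1531]
orientation: [[-0.021, -0.96, 0.278], [-1.0, 0.02, -0.008], [0.002, -0.278, -0.96]]
wrist_force: [0.8, -0.1, -2.1]
grip_width: 0.032
psi -0.0007 resid ax [ 0.011 -0.     1.   ]
togo [-0.0007, 0.0014, 0.0011] t 32.52 tcp [ 0.4498 -0.3213  0.1531] q [-18.8   5.7 -28.6  -7.3 -40.5 112.5] F [ 0.8 -0.1 -2.1] w 0.032 tilt z [ 0.278 -0.008 -0.96 ] x [-0.021 -1.     0.002]
```

```bash
python3 -m inch '0 0.0014 0.0015 0; 0 0.002 0.0025 0; 0 0.002 0.0025 0; 0 0.002 0.0025 0';python3 - <<'E'
from h import *
hang(get_state(),.04)
E
```

```text
clock: 33.02
tcp_pos: [0.4493, -0.3214, 0.1517]
orientation: [[-0.021, -0.96, 0.281], [-1.0, 0.019, -0.009], [0.003, -0.281, -0.96]]
wrist_force: [-3.3, 4.9, 9.4]
grip_width: 0.0315
psi 0.0025 resid ax [ 0.008 -0.     1.   ]
togo [-0.0008, 0.0008, -0.0001] t 33.02 tcp [ 0.4493 -0.3214  0.1517] q [-18.9   5.7 -28.8  -7.4 -40.1 112.7] F [-3.3  4.9  9.4] w 0.0315 tilt z [ 0.281 -0.009 -0.96 ] x [-0.021 -1.     0.003]
```

The collar is seated (+9 N). I'll open just enough for the gap to the bottle, then rise.

```bash
python3 -m inch '0 0 0 0; 0 0 0 0; 0 0 0 0; 0 0 0 0; 0 0 0 0' 0.54; python3 - <<'E'
from h import *
s=get_state(); togo(s['tcp_pos']+[0,0,.04],s=s); togo(s['tcp_pos']+[0,0,.2],s=s)
save('wrist','w11',(220,120,420,310),4)
E
```

```text
clock: 33.65
tcp_pos: [0.4492, -0.3214, 0.1516]
orientation: [[-0.021, -0.96, 0.28], [-1.0, 0.019, -0.008], [0.003, -0.28, -0.96]]
wrist_force: [-1.3, -0.4, -0.8]
grip_width: 0.0471
togo [0.0001, -0.0112, -0.0384] t 33.65 tcp [ 0.4492 -0.3214  0.1516] q [-18.9   5.7 -28.8  -7.4 -40.1 112.7] F [-1.3 -0.4 -0.8] w 0.0471 tilt z [ 0.28  -0.008 -0.96 ] x [-0.021 -1.     0.003]
togo [0.0005, -0.0561, -0.192] t 33.65 tcp [ 0.4492 -0.3214  0.1516] q [-18.9   5.7 -28.8  -7.4 -40.1 112.7] F [-1.3 -0.4 -0.8] w 0.0471 tilt z [ 0.28  -0.008 -0.96 ] x [-0.021 -1.     0.003]
```

View pics/w11.png

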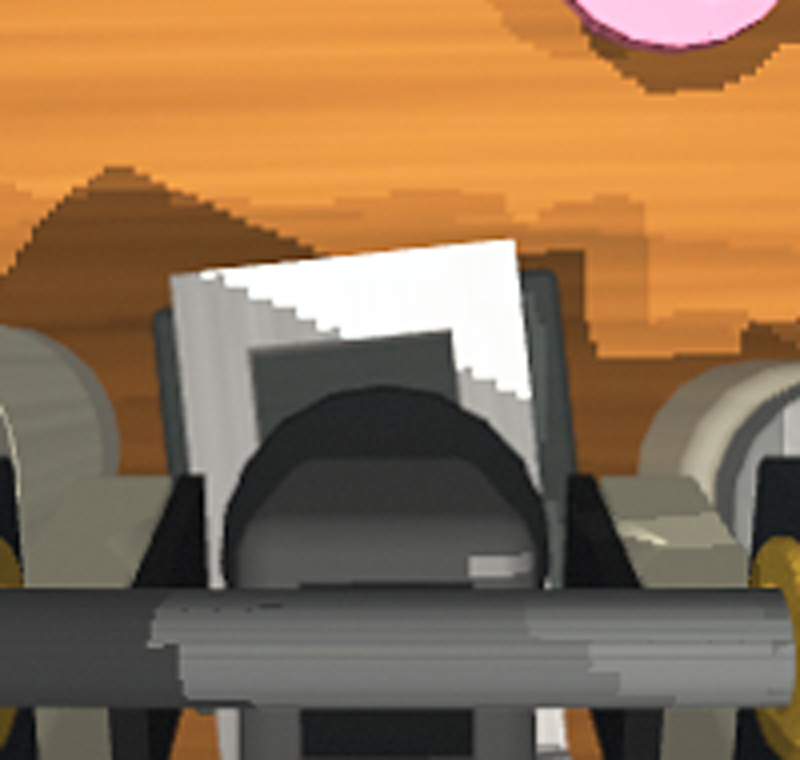

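The fingers are clear on both sides and the wand sits in the fork. I'll rise straight up and clear off to the side for the final check.

```bash
python3 -m inch '0 -0.003 -0.01 0; 0 -0.0112 -0.0384 0; 0 -0.022 -0.077 0; 0 -0.036 -0.125 0; 0 -0.05 -0.17 0; 0 -0.065 -0.22 0; 0.05 -0.068 -0.23 0; 0.1 -0.068 -0.23 0; 0.15 -0.068 -0.23 0; 0.15 -0.068 -0.23 0'; python3 - <<'E'
from h import *
np.set_printoptions(precision=4,suppress=True)
print(get_state()['wrist_force'])
d=save('top','t12',s=1.25); e=save('side','s12',(280,130,460,310),4)
P=cloud(d); hsv=cv2.cvtColor(d['img'],cv2.COLOR_RGB2HSV)
my=(hsv[...,0]>22)&(hsv[...,0]<35)&(hsv[...,1]>150); my[:,:260]=0;my[:,370:]=0;my[:100]=0;my[225:]=0
q=P[my]; q=q[(q[:,2]>.04)&(q[:,2]<.115)]; c=q.mean(0); n=np.linalg.svd(q-c,full_matrices=False)[2][2]; n*=np.sign(n[2]); print('slope heading',np.degrees(np.arctan2(n[1],n[0])))
P=cloud(e)
E
```

```text
clock: 34.95
tcp_pos: [0.4462, -0.4736, 0.3906]
orientation: [[-0.024, -0.96, 0.278], [-1.0, 0.023, -0.008], [0.002, -0.278, -0.96]]
wrist_force: [0.8, 0.4, -1.1]
grip_width: 0.0474
[ 0.8036  0.4476 -1.065 ]
slope heading -167.1195523613764
```

View pics/s12.png

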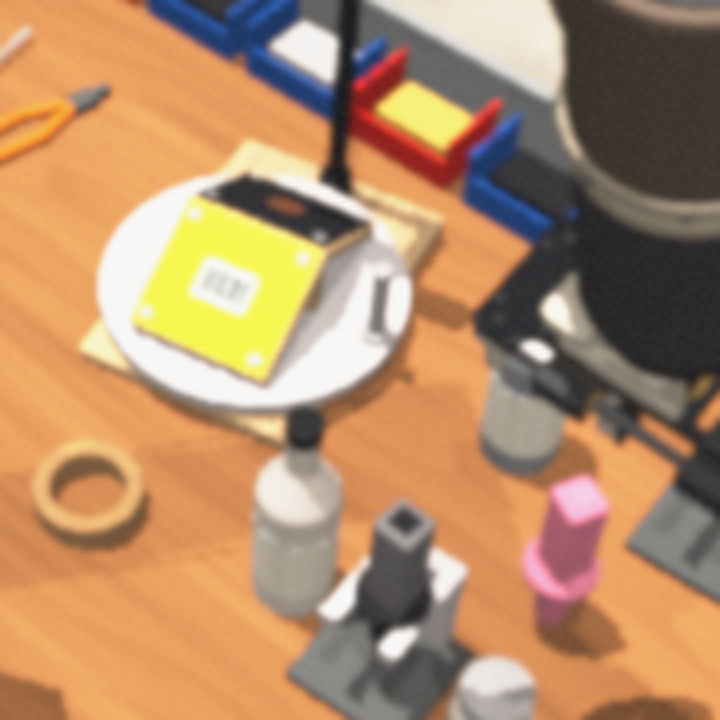

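View pics/t12.png

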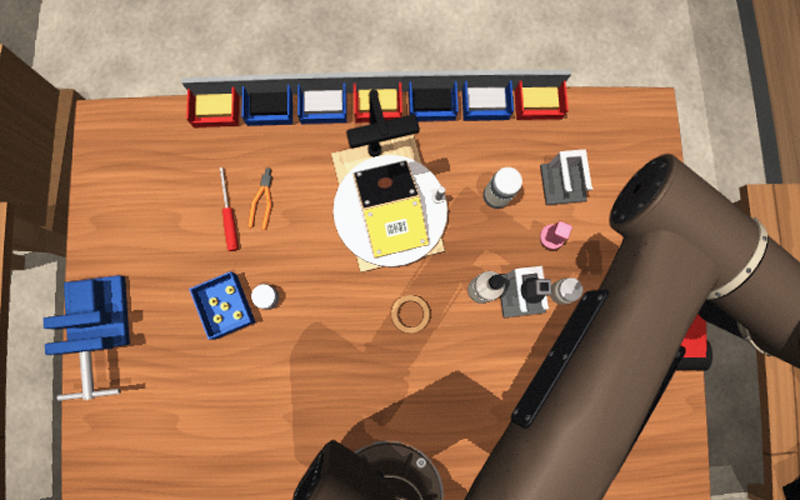

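The final views show the wand upright in its fork ((540,288) in the top view, as at the start). The jig faces the robot and the other objects in view are where they stood. I'm handing the job in.

```bash
python3 - <<'E'
from h import *
print(sign_off())
E
```

```text
the job is handed in; nothing more can be done
None
```

I did the three steps in order and handed the job in at about 35 s. I gripped the peg and turned the table anticlockwise until the force rose and it stopped moving. I then took the grey and black wand from the stand nearest the base and read the label. Finally I hung the wand back in the fork, seated with about 9 N.

**Tilt:** The moves only allow a yaw, so I leaned the tool about 16° by pushing past the arm's reach limit. Turning the wand about that leaning axis tipped it onto the label, and the same turn back brought it upright.

**Reading:** By the arm's measured pose, the lens was 59.5 mm from the label, with its line of sight within 1 mm of the label's middle, held still for about 2.5 s. The wand's nose never came nearer to the jig than that.

**Not perfect:**
- The wand was about 2° off square by the model. A rough depth fit just before the final approach put it nearer 3.5°, and trying to trim the lean gained only about 0.2°.
- The top view put the nose tip 2–3 mm further from the label than the model did, about the size of the calibration error.
- While trimming the lean, joint 3 read -58.3°, against its -58.28° limit, for a moment. I backed off at once, but I can't rule out that it counts as passing its range.

**Last check:** The labelled slope still faces the robot (heading -167.1°, against -167.4° right after turning). The wand stands upright in its fork where it began, and the robot touches nothing. The other objects I could see look unmoved; I checked this by eye.

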